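# Unfold the vise crank and clamp the bearing block

## Task

Get the aluminium block held in the vise, ready for work: swing the folded grip of the vise's crank right up to its working position, then crank clockwise until the moving jaw has pushed the block against the fixed jaw and you feel it bite firmly; do not force it further. Work the vise only by its crank grip (never crank while the grip is still folded and do not push the jaw or block by hand), leave the grip unfolded, and leave the other things on the bench alone.

Things in the scene. Friction and masses are not known exactly. Their poses are not given: they have to be found in the camera images.
- vise: Grey geared bench vise bolted down, 360 long (its x), 120 wide; origin under its centre on the bench. +x runs from the gearbox end (x = -200 to -55) to the fixed jaw (face at x = +127). The crank axis leans 35 degrees from vertical, out over the -x end: its upward direction is (-0.574, 0, 0.819) in this frame.
- crank_hub (a point): Centre of the crank arm on the crank's axis, at about 132 above the bench. Its z axis is the crank axis (pointing up and outward), its x axis points along the arm to the grip's hinge; it turns with the crank. The steel arm is 16 wide and 8 thick, centred on this plane; the gearbox is 32 or more below the plane.
- grip_hinge (a point): Hinge pin of the folding grip, at the end of the arm: 65 out along the arm and 16 above the arm's mid-plane. The pin lies along the arm's y axis (across the arm).
- grip_end (a point): Free end of the grip, on its centre line, 78 from the hinge pin. The grip is a round black sleeve, diameter 21, from 12 to 78 from the pin; it spins freely on its spindle, so it can be held tight while cranking. Folded it lies back along the arm over the hub; in the working position it stands straight up along the crank axis.
- grip_fold (a joint): Angle of the grip about its hinge: 0 folded flat on the arm, 1.571 (a stop) fully unfolded. Stiff hinge: about 0.12 N m of friction, stays where it is left.
- crank (a joint): Crank angle (rad); 0: arm uphill, towards the jaws. Growing = clockwise seen looking down on the crank = jaw advances, 45 mm a turn. Free turning takes 0.25 N m (4 N at the grip); when the jaws bite, each 10 N of clamping adds about 1.1 N at the grip. Friction holds up to some 35 N of clamping when let go.
- jaw_face (a point): Middle of the moving jaw's clamping face, a steel plate 90 wide, 52 high, 8 thick on rubber buffers: it gives way by about 1 mm for every 12 N, up to 8 mm, so the grip of the jaws builds up over the last part-turn. It moves along the vise's +x.
- fixed_face (a point): Middle of the fixed jaw's clamping face, 90 wide, 52 high.
- jaw: The moving jaw with its sprung face plate, 46 thick in all; origin at the foot of its clamping face (plate not pressed in).
- fixed_jaw: Steel plate of the fixed jaw, 8 thick; origin at the middle of its foot.
- block: Aluminium bearing block, loose between the jaws on the vise's bed (bed 30 above the bench): 40 between the jaws (its x), 62 wide, 45 high with a 32 round boss 12 high on top; origin at the centre of its underside. About 0.35 kg.
- bowl: Steel bowl, 120 across, 45 high, bystander; origin under its centre.
- can: Closed grey tin can, 66 across, 110 high, bystander; origin under its centre.
- brush: Brush lying on the bench, bystander; origin under its middle, handle to its -x.
- shield_top (a point): Middle of the steel top rim of a clear plastic chip shield, 134 wide, 8 thick. The sheet runs from here 240 down, parallel to the crank axis, 138 from it on the jaw side; this rim is 140 above the plane of the crank arm. It leaves no room for an upright tool over the uphill part of the crank circle; a tool aligned with the crank axis clears it.
There are look-alikes about, which are no part of the job. Of the things that look like the block, the smallest one is meant.

How it is judged (in metres and radians):
On the way, in this order (a step that is already met when the one before it is completed fails the run):
1. the grip is swung up to its working position (within about 7 degrees) before the crank is turned (value of joint grip_fold above 1.45 rad and distance of grip_hinge from where it was at the start of the episode below 0.035 m), for 0.2 s.
2. the crank is turned so that the moving jaw advances at least 20 mm, grip unfolded (distance of jaw_face from where it was at the start of the episode above 0.02 m and value of joint grip_fold above 1.25 rad), for 0.1 s.
At the end, for the whole second after the job is handed in: The block sits flat on the vise's bed (within 4 mm and 4 degrees), at rest, clamped between both jaws with more than 10 N, and the crank's grip is still unfolded (over 1.3 rad) (contact force between each of jaw, fixed_jaw and block above 10 N and value of joint grip_fold above 1.3 rad and z of block in the frame of vise below 0.034 m and angle between block's own z axis and vertical below 0.07 rad and linear speed of block below 0.01 m/s); the robot touches nothing.
It fails at once if the crank is turned more than 40 mm at the grip's hinge while the grip is less than 1.2 rad unfolded (distance of grip_hinge from where it was at the start of the episode above 0.04 m and value of joint grip_fold below 1.2 rad).
It fails at once if the jaws are forced: over 150 N on the block (about 20 N at the grip) (contact force between jaw and block above 150 N).
It fails at once if the robot pushes the moving jaw or the block directly (over 2 N) (contact force between any of the fingers, the arm and jaw above 2 N or contact force between any of the fingers, the arm and block above 2 N).
It fails at once if the bowl, can or brush is moved more than 30 mm (distance of any of bowl, can, brush from where it was at the start of the episode above 0.03 m).
It also fails if it takes over 67 s, if anything falls off the work surface, if the arm or the gripper's body presses on something with over 40 N, if the wrist force passes 120 N, or if a joint passes its speed limit or range.

## Robot

A 6-joint arm with a two-finger parallel gripper is mounted at the origin on the work surface. World frame = base frame: x ahead of the robot, y to its left, z up, the work surface at z = 0. Lengths are in mm, angles in degrees, forces in N, time in s.
With the tool pointing down it reaches from about 350 to 850 mm from the base axis. Payload 8.1 kg.
Tool frame: the origin (TCP) lies on the centre line of the jaws, within the pads' length; the fingertips stand r.tip_extent ahead of it and the grasp point (between the pads) lies 8 mm behind it (r.tip_extent is the distance from the TCP to the fingertips, in mm); z points along the fingers, y is the direction in which the jaws open and shut (so a half turn about z gives the same grasp; the last joint's range is limited). The gripper opens to 85 mm and grips with 20 to 120 N. Pads are 22 mm wide; open, the fingers measure 114 mm over their backs; the gripper's body (76 mm by 85 mm) begins 54 mm behind the grasp point. The pads swing forward as they close: fully open they stand 13 mm farther back than shut.
Start: joints at [-4.893, 7.471, 85.268, -0, 87.261, -4.893], TCP at [600.004, 0.022, 242.292] pointing down, gripper open.
Joint ranges: [-169.43, 169.43], [-51.17, 129.36], [1.28, 143.12], [-76.62, 256.62], [0, 156.53], [-152.29, 152.29]. Speed limits (degrees/s): [136.94, 136.94, 159.86, 180, 180, 180].

## Interface

Orientations are given as [roll, pitch, yaw] about the fixed x, y, z axes, in that order (R = Rz(yaw) Ry(pitch) Rx(roll)).
In Python, from bench import sense, optics, hand_in, spotter, r gives the robot as it stands.
- The arm moves only by the tool apply_moves, never from a script. Its argument "series" is a list of rows, each a list of 3 entries, a list of its own where there are three numbers: the opening, from 0 (shut) to 1 (fully open), then the shift along the world's x, y, z in m, then the turn about the world's z in rad. In form: [[grip, [x, y, z], turn], ...]. A call has 1 to 5 rows; each row is the pose to reach, as a shift and turn from the pose measured when the call began; what a row does not reach only later rows make up. A row lasts 1/8 s, in which the tool goes at most 62.5 mm and 10.7 degrees, less where a joint would pass 70% of its speed; a pose out of reach is approached as far as the arm can. A call with a gripper value outside its range is refused whole. The fingers move at their own pace and stop on an object; "grip_force" is the grip in N (left out, the last holds). Time passes only in rows, so rows that repeat a pose let the fingers close. It gives the time, the measured TCP pose, the force and the opening at its end, in the units of the state.
- sense(): the state, without advancing time (a new reading comes with each control period).
- optics.snapshot(name): name is "scene" or "side" or "wrist"; returns a dict with "color" (480x640x3 uint8, blue, green, red), "intrinsics" (3x3 intrinsics, pixels), "distortion" ([k1, k2, p1, p2, k3] as OpenCV has them; the pictures are not rectified), "rvec" (rotation vector, rad) and "tvec" (3), from world to camera coordinates, as OpenCV has them. Camera axes: x right, y down, z forward; pixel columns grow to the right and rows downward; lengths in mm; the calibration is good to about 2 mm. A picture is of the moment at which its call begins. There is no depth.
- hand_in(): hands the job in, once; it reports no verdict.
Trained networks look in a picture, given as the dict that the camera call returned (one of the last four; its "shot" number tells which), for a name from the list of things; names that differ only in an ending like _2 or _b are one class to them, and where a whole thing is asked for, a point or a joint stands for the part that bears it (a point fixed in the world has none). Each returns a list of dicts, best first, with "p" (0 to 1); they miss things now and then, are a little off and sometimes report something else, mostly with a low value. They report only what shows in the picture. A call takes as long as a camera call. They do not tell look-alikes from the thing itself.
- spotter.search_frame(picture, query): "xyz" ([x, y, z] in mm, in the coordinates of the camera as it stood for that picture, good to about 4 mm: the middle of the surface that is visible of it).
- spotter.masks_of(picture, query): "mask" (480x640 bool, what is visible of it).
The state is a dict: "time": time; "joint_pos": joint angles; "qd": joint speeds; "joint_efforts": joint torques, N m; "tool_pos": TCP position; "tcp_rot": TCP orientation; "ft_force": force on the tool from outside, world axes, zero at the start; "wrist_torque": the same for the moment, N m; "finger_gap": finger opening in mm.
Only numpy, scipy, OpenCV 4.12 (cv2) and the standard library are available. Lean on these libraries where they do the work, as an engineer would, in place of code of your own. Each camera call takes 0.05 s, during which the arm holds its last target.

## Working session

There is one attempt and no reset: what is moved stays moved. The work goes in short steps, Python scripts to look and compute and a tool call to move; the robot and the scene stay as the last step left them, time stands still between calls to the robot, and variables do not carry over. Pictures are saved under pics/ and viewed, and the job is handed in when it is done.

Besides the shell and the picture viewer there is one more tool, called after ">>>" in YAML: its name, and indented under it one key for each argument. apply_moves: Moves the arm, as the interface text tells. Its arguments: {"type":"object","properties":{"series":{"type":"array"},"grip_force":{"type":"number"}},"required":["series"]}

I'll start by looking at the scene.

```bash
mkdir -p pics; ls; cat > h.py <<'E'
import numpy as np, cv2
from bench import sense, optics, hand_in, spotter, r
def snap(n,fn=None):
    p=optics.snapshot(n)
    if fn: cv2.imwrite('pics/'+fn,p['color'])
    return p
def w2p(p,X):
    X=np.asarray(X,float).reshape(-1,3)
    q,_=cv2.projectPoints(X,np.asarray(p['rvec'],float),np.asarray(p['tvec'],float),np.asarray(p['intrinsics'],float),np.asarray(p['distortion'],float))
    return q.reshape(-1,2)
def c2w(p,x):
    R=cv2.Rodrigues(np.asarray(p['rvec'],float))[0]
    return R.T@(np.asarray(x,float).reshape(3)-np.asarray(p['tvec'],float).reshape(3))
def ray(p,uv):
    R=cv2.Rodrigues(np.asarray(p['rvec'],float))[0]
    n=cv2.undistortPoints(np.array([[uv]],float),np.asarray(p['intrinsics'],float),np.asarray(p['distortion'],float)).reshape(2)
    o=-R.T@np.asarray(p['tvec'],float).reshape(3)
    d=R.T@np.array([n[0],n[1],1.]); return o,d/np.linalg.norm(d)
def tri(obs):
    A=np.zeros((3,3));b=np.zeros(3)
    for p,uv in obs:
        o,d=ray(p,uv);M=np.eye(3)-np.outer(d,d);A+=M;b+=M@o
    X=np.linalg.solve(A,b)
    return X,[np.linalg.norm((np.eye(3)-np.outer(ray(p,uv)[1],ray(p,uv)[1]))@(X-ray(p,uv)[0])) for p,uv in obs]
E
python3 - <<'E'
from h import *
s=sense();print(s, r.tip_extent)
for n in ['scene','side','wrist']:
    p=snap(n,f'{n}0.png'); print(n,p['shot'])
    for q in ['vise','crank_hub','grip_hinge','grip_end','jaw_face','fixed_face','block','shield_top','bowl','can','brush']:
        try:
            for d in spotter.search_frame(p,q)[:3]:
                w=c2w(p,d['xyz']); print(q,round(d['p'],2),w.round(0),w2p(p,w).round(0)[0])
        except Exception as e: print(q,e)
E
```

```text
pics
{'time': 0.0, 'joint_pos': array([-4.89033584e+00,  7.51493807e+00,  8.53278930e+01, -2.00091904e-04,
        8.72604714e+01, -4.89253623e+00]), 'qd': array([ 0.05011685, -0.06675595, -0.02719042,  0.00852417,  0.03657153,
       -0.09849066]), 'joint_efforts': array([-1.90700346e-03, -5.69404185e+01, -5.00557995e+01, -2.19391650e-04,
        1.44415747e-02,  7.24149572e-05]), 'tool_pos': array([5.99488833e+02, 9.33619184e-02, 2.41259457e+02]), 'tcp_rot': array([-1.79897057e+02, -8.61125280e-03,  9.00022024e+01]), 'ft_force': array([ 0.31261205, -0.44075886, -0.42020846]), 'wrist_torque': array([-0.02489874,  0.0592223 , -0.04519061]), 'finger_gap': 85.76245195214382} 11.0
scene 1
vise 0.78 [ 610. -143.  151.] [298. 293.]
jaw_face 0.7 [ 604. -210.   66.] [281. 324.]
fixed_face 0.53 [ 632. -302.   84.] [264. 350.]
block 0.95 [ 788. -162.   56.] [344. 353.]
block 0.87 [ 631. -431.   58.] [230. 389.]
block 0.67 [ 626. -269.   73.] [272. 342.]
shield_top 0.9 [ 609. -145.  154.] [297. 293.]
bowl 0.58 [732. 318.  23.] [425. 240.]
bowl 0.3 [ 631. -301.   86.] [264. 349.]
can 0.87 [ 414
[... 201 characters left out ...]
]
grip_end 0.42 [461. 397.  16.] [239. 203.]
jaw_face 0.63 [ 601. -211.   72.] [358. 328.]
block 0.92 [ 606. -435.   60.] [404. 411.]
block 0.64 [ 774. -156.   60.] [407. 293.]
block 0.56 [ 616. -269.   76.] [374. 345.]
shield_top 0.58 [ 577. -135.  141.] [338. 292.]
can 0.6 [ 393. -312.  107.] [295. 389.]
brush 0.67 [463. 396.  16.] [240. 203.]
wrist 3
vise 0.75 [581. -45.  81.] [301. 271.]
crank_hub 0.82 [577. -25. 167.] [287. 295.]
grip_hinge 0.74 [578. -26. 172.] [288. 300.]
grip_end 0.76 [577. -21. 169.] [286. 290.]
jaw_face 0.87 [ 612. -205.   79.] [334. 417.]
block 0.9 [ 786. -124.   59.] [507. 335.]
shield_top 0.88 [582. -49.  75.] [302. 272.]
can 0.57 [ 392. -267.   90.] [126. 466.]
```

View pics/scene0.png

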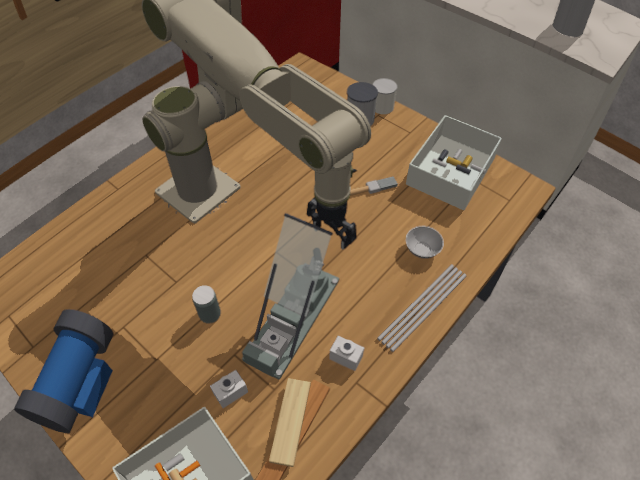

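View pics/side0.png

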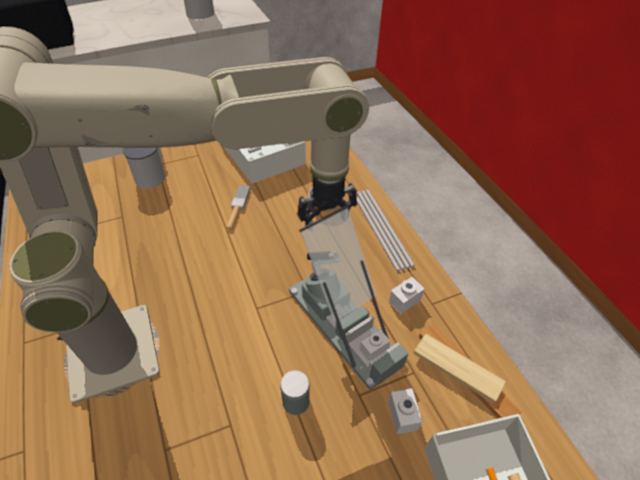

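View pics/wrist0.png

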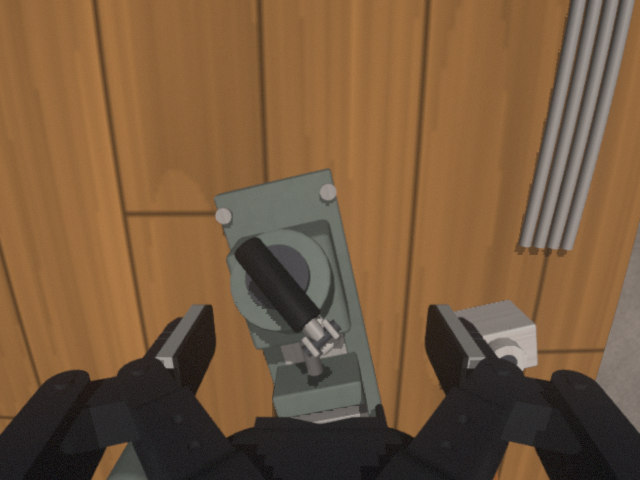

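```bash
python3 - <<'E'
import cv2
a=cv2.imread('pics/wrist0.png')[150:430,190:420]; cv2.imwrite('pics/w0c.png',cv2.resize(a,None,fx=2.1,fy=2.1,interpolation=cv2.INTER_CUBIC))
b=cv2.imread('pics/scene0.png')[200:400,200:370]; c=cv2.imread('pics/side0.png')[180:400,280:450]
b=cv2.resize(b,(390,460),interpolation=cv2.INTER_CUBIC);c=cv2.resize(c,(390,505),interpolation=cv2.INTER_CUBIC)
import numpy as np
o=np.zeros((510,790,3),np.uint8);o[:460,:390]=b;o[:505,400:]=c;cv2.imwrite('pics/ss0c.png',o)
E
```

```text
(no output)
```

View pics/w0c.png

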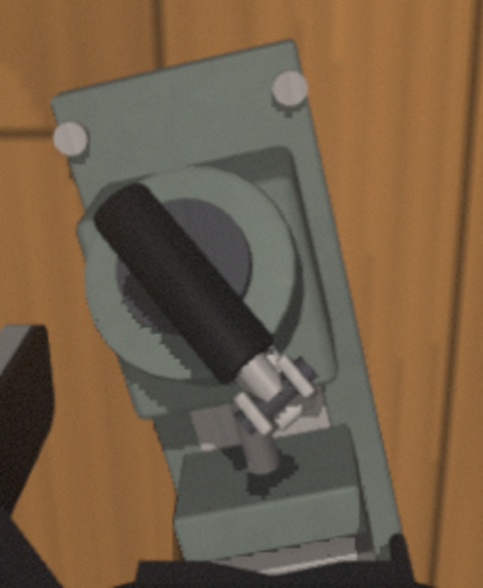

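View pics/ss0c.png

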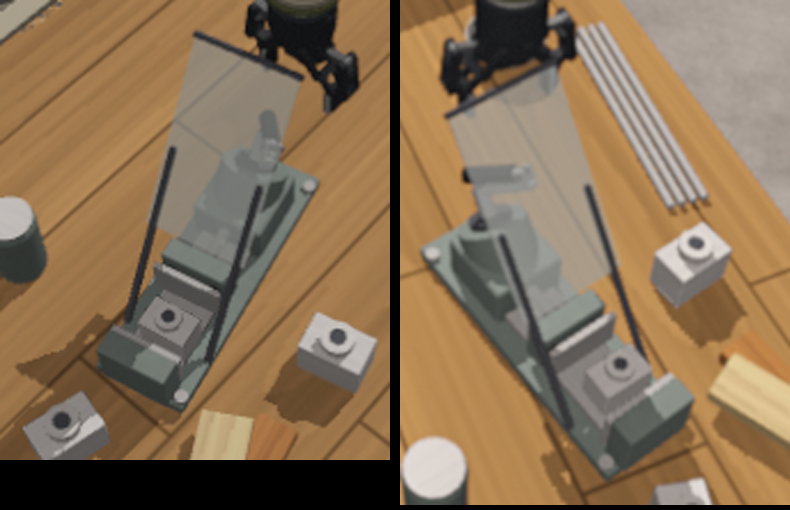

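```bash
python3 - <<'E'
from h import *
import pickle
P={n:snap(n) for n in ['scene','side','wrist']}
pickle.dump(P,open('P0.pkl','wb'))
S,D,W=P['scene'],P['side'],P['wrist']
def f(n,*o): X,e=tri(o); print(n,X.round(1),np.round(e,1))
f('rimL',(S,(285.9,215.2)),(D,(300.5,230.1)))
f('rimR',(S,(331.6,233.9)),(D,(348.4,209.2)))
f('footcorner',(S,(279.8,378.3)),(D,(370.7,387.8)))
for n,uv in [('nearL',(214.8,196.7)),('nearR',(330.5,169))]:
    o,d=ray(W,uv)
    for z in (0,10,20): print(n,z,(o+d*(z-o[2])/d[2]).round(1))
# bolts scene/side/wrist
f('boltR',(S,(200+309/2.294,200+186/2.3)),(W,(190+290/2.1,150+89/2.1)))
f('boltL',(D,(280+32/2.294,180+255/2.295)),(W,(190+70/2.1,150+139/2.1)))
f('boltFoot',(S,(200+181/2.294,200+397/2.3)),(D,(280+209/2.294,180+463/2.295)))
f('hinge',(D,(280+(520-400)/2.294,180+178/2.295)),(S,(200+268/2.294,200+146/2.3)),(W,(190+275/2.1,150+395/2.1)))
f('gripend',(D,(280+(466-400)/2.294,180+177/2.295)),(W,(190+122/2.1,150+205/2.1)))
E
```

```text
rimL [507.1 -65.1 322.8] [1.2 1.2]
rimR [634.4 -39.4 322.3] [2.7 2.7]
footcorner [ 632.9 -271.7 -180. ] [5. 5.]
nearL 0 [488.9   4.7   0. ]
nearL 10 [491.9   6.6  10. ]
nearL 20 [494.8   8.5  20. ]
nearR 0 [608.8  32.8   0. ]
nearR 10 [608.5  34.   10. ]
nearR 20 [608.2  35.2  20. ]
boltR [607.9  13.6  19.9] [2.1 2.1]
boltL [502.9 -11.1  21.8] [0.8 0.8]
boltFoot [ 630.7 -269.5 -141.5] [4.7 4.7]
hinge [597.3 -51.6 173.7] [1.3 0.8 1.5]
gripend [550.5  -3.4 140.9] [0.8 0.8]
```

```bash
python3 - <<'E'
from h import *
import pickle
P=pickle.load(open('P0.pkl','rb'))
S,D,W=P['scene'],P['side'],P['wrist']
def g(n,p,uv,z): o,d=ray(p,uv); print(n,(o+d*(z-o[2])/d[2]).round(1))
g('footR scene',S,(279.8,378.3),6); g('footL side',D,(370.7,387.8),6)
g('boltfR',S,(200+181/2.294,200+397/2.3),14);g('boltfL',D,(280+209/2.294,180+463/2.295),14)
g('boltR',S,(200+309/2.294,200+186/2.3),14);g('boltL',D,(280+32/2.294,180+255/2.295),14)
g('boltRw',W,(190+290/2.1,150+89/2.1),14);g('boltLw',W,(190+70/2.1,150+139/2.1),14)
for n,p in P.items():
  for q in ['jaw_face','fixed_face','block','crank_hub']:
    for d in spotter.search_frame(p,q)[:2] if 0 else []: pass
E
```

```text
footR scene [ 691.  -312.8    6. ]
footL side [ 578.3 -339.5    6. ]
boltfR [ 680.7 -304.5   14. ]
boltfL [ 583.9 -328.7   14. ]
boltR [607.5  17.6  14. ]
boltL [505.4  -6.4  14. ]
boltRw [606.2  11.5  14. ]
boltLw [500.1 -12.7  14. ]
```

```bash
cat > geo.py <<'E'
from h import *
O=np.array([593,-155,0.]);YAW=np.radians(-76.8);HX=-138.;TH0=np.radians(-27)
ex=np.array([np.cos(YAW),np.sin(YAW),0]);ey=np.array([-np.sin(YAW),np.cos(YAW),0]);ez=np.array([0,0,1.])
def V(p): return O+ex*p[0]+ey*p[1]+ez*p[2]       # vise->world
def iV(w): w=np.asarray(w)-O; return np.array([w@ex,w@ey,w[2]])
u=.819*ex+.574*ez; n=-.574*ex+.819*ez
HUB=V([HX,0,132])
def arm(th): return np.cos(th)*u-np.sin(th)*ey
def hinge(th): return HUB+65*arm(th)+16*n
def grip(th,phi,s): return hinge(th)+s*(-np.cos(phi)*arm(th)+np.sin(phi)*n)
def draw(p,th,phi,fn,crop=None,k=2):
    im=p['color'].copy()
    def L(a,b,c):
        q=w2p(p,[a,b]); cv2.line(im,tuple(int(v) for v in q[0].round()),tuple(int(v) for v in q[1].round()),c,1,cv2.LINE_AA)
    z=10
    cs=[V([a,b,z]) for a,b in [(-180,-60),(180,-60),(180,60),(-180,60)]]
    for i in range(4): L(cs[i],cs[(i+1)%4],(0,255,255))
    L(HUB,HUB+65*arm(th),(0,0,255));L(HUB+65*arm(th),hinge(th),(0,0,255))
    L(hinge(th),grip(th,phi,78),(0,255,0)); 
    m=HUB+138*u+140*n; L(m-67*ey,m+67*ey,(255,0,255))
    if crop: x0,y0,x1,y1=crop; im=im[y0:y1,x0:x1]
    im=cv2.resize(im,None,fx=k,fy=k,interpolation=cv2.INTER_CUBIC); cv2.imwrite('pics/'+fn,im)
E
python3 - <<'E'
from geo import *
import pickle
P=pickle.load(open('P0.pkl','rb'));S,D,W=P['scene'],P['side'],P['wrist']
draw(W,TH0,0,'wf.png',(190,130,430,410),1.6)
draw(S,TH0,0,'sf.png',(200,190,380,400),2); draw(D,TH0,0,'df.png',(270,180,450,400),2)
a=[cv2.imread('pics/'+f) for f in ('wf.png','sf.png','df.png')]
o=np.zeros((450,800,3),np.uint8)
x=0
o=np.zeros((450,sum(i.shape[1] for i in a),3),np.uint8)
for i in a: o[:i.shape[0],x:x+i.shape[1]]=i; x+=i.shape[1]
o=cv2.resize(o,(800,int(450*800/o.shape[1])),interpolation=cv2.INTER_AREA) if o.shape[1]>800 else o
cv2.imwrite('pics/fit0.png',o);print(o.shape)
for n,p,uv in [('boss',S,(200+168/2.294,200+318/2.3)),('boss',D,(280+221/2.294,180+365/2.295))]:
    o_,d=ray(p,uv); w=o_+d*(87-o_[2])/d[2]; print(n,iV(w).round(1))
for n in P:
  p=optics.snapshot(n)
  for q in ['jaw_face','fixed_face','block']:
    for d in spotter.search_frame(p,q)[:3]: print(n,q,round(d['p'],2),iV(c2w(p,d['xyz'])).round(0))
print(hinge(TH0),grip(TH0,0,62),grip(TH0,0,78))
E
```

```text
(326, 800, 3)
boss [112.3   8.8  87. ]
boss [111.    5.2  87. ]
scene jaw_face 0.63 [57. -0. 67.]
scene fixed_face 0.62 [152.   5.  82.]
scene block 0.91 [281. -27.  60.]
scene block 0.61 [118.   7.  71.]
scene block 0.58 [ 55. 192.  56.]
side jaw_face 0.54 [56. -4. 71.]
side jaw_face 0.2 [-20. -10. 140.]
side block 0.97 [277. -50.  63.]
side block 0.85 [118.  -4.  76.]
side block 0.8 [ 43. 176.  59.]
wrist jaw_face 0.93 [51.  9. 81.]
wrist fixed_face 0.32 [-138.   10.  166.]
wrist block 0.6 [ 13. 196.  58.]
[598.95142345 -51.14577708 178.34745342] [561.21629867 -13.52511727 146.63831323] [551.47820195  -3.8165599  138.45530932]
```

View pics/fit0.png

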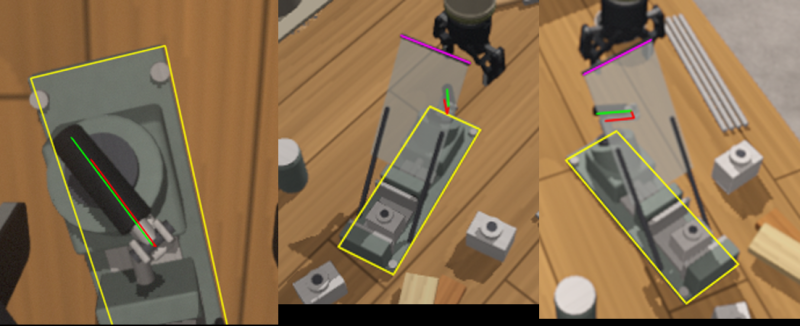

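```bash
python3 - <<'E'
from geo import *
import pickle
P=pickle.load(open('P0.pkl','rb'));S,D,W=P['scene'],P['side'],P['wrist']
outs=[]
for p,c in ((S,(260,100,400,260)),(D,(270,80,410,240))):
    im=p['color'].copy()
    x0,y0,x1,y1=c
    im=cv2.resize(im[y0:y1,x0:x1],None,fx=2.8,fy=2.8,interpolation=cv2.INTER_CUBIC)
    for h in range(-10,241,50):
        for dx in (0,):
            q=(w2p(p,[600,0,242+h])[0]-[x0,y0])*2.8
            cv2.circle(im,tuple(int(v) for v in q),2,(0,0,255),-1); cv2.putText(im,str(h),(int(q[0])+5,int(q[1])),0,.4,(0,255,0),1)
    outs.append(im)
cv2.imwrite('pics/tool.png',np.hstack(outs))
E
```

```text
(no output)
```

View pics/tool.png

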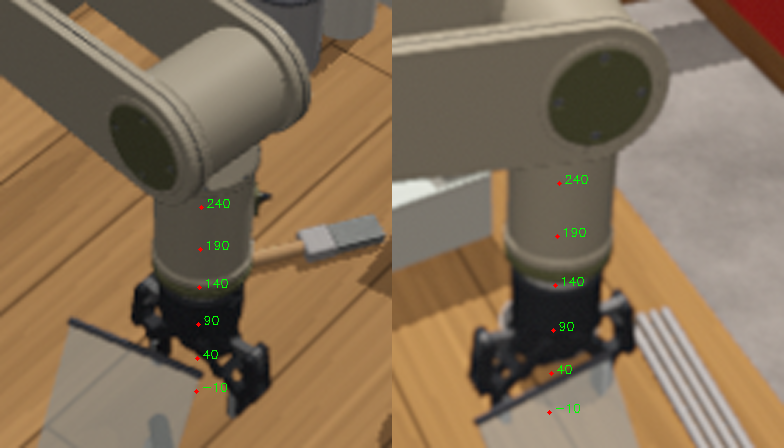

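```bash
python3 - <<'E'
from geo import *
import pickle
P=pickle.load(open('P0.pkl','rb'));S,D,W=P['scene'],P['side'],P['wrist']
outs=[]
t=np.linspace(0,2*np.pi,60)
for p,c in ((S,(260,100,400,260)),(D,(270,80,410,240))):
    x0,y0,x1,y1=c
    im=cv2.resize(p['color'][y0:y1,x0:x1],None,fx=2.8,fy=2.8,interpolation=cv2.INTER_CUBIC)
    for h,rr,col in ((160,45,(0,0,255)),(200,45,(0,0,255)),(160,52,(0,255,0)),(200,52,(0,255,0)),(240,52,(0,255,0))):
        q=(w2p(p,np.c_[600+rr*np.cos(t),rr*np.sin(t),0*t+242+h])-[x0,y0])*2.8
        cv2.polylines(im,[q.astype(int).reshape(-1,1,2)],True,col,1)
    outs.append(im)
cv2.imwrite('pics/tool2.png',np.hstack(outs))
E
```

```text
(no output)
```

View pics/tool2.png

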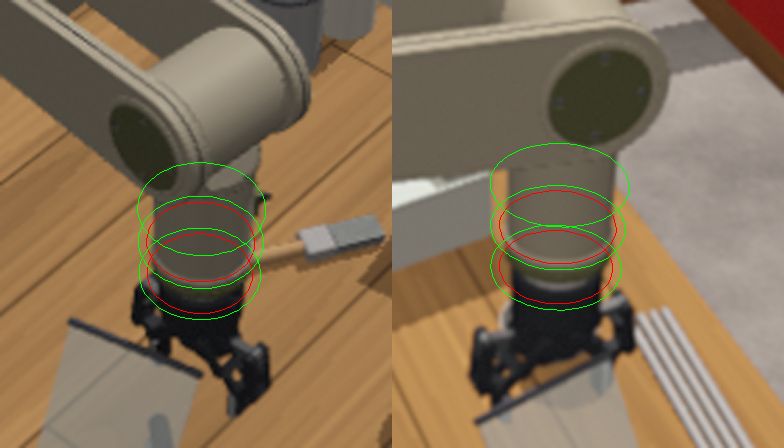

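>>> apply_moves:
  series:
    - [1, [-0.015, 0.01, 0.005], 0.16]
    - [1, [-0.03, 0.02, 0.005], 0.32]
    - [1, [-0.045, 0.02, 0.005], 0.48]
    - [1, [-0.06, 0.02, 0.005], 0.64]
    - [1, [-0.07, 0.02, 0.005], 0.785]
  grip_force: 20

```text
time: 3.18
tool_pos: [529.5, 20.1, 247.4]
tcp_rot: [180.0, 0.0, 135.3]
ft_force: [-0.7, -0.0, 0.3]
finger_gap: 85.5
```

```bash
python3 - <<'E'
from geo import *
s=sense();print(s['time'],s['tool_pos'],s['tcp_rot'],s['ft_force'],s['joint_pos'])
p=snap('wrist','w1.png');draw(p,TH0,0,'w1f.png',None,1.25)
import pickle;pickle.dump(p,open('w1.pkl','wb'))
for q in ['grip_hinge','grip_end','crank_hub']:
  for d in spotter.search_frame(p,q)[:1]: print(q,d['p'],c2w(p,d['xyz']))
E
```

```text
3.175 [529.45803976  20.09521749 247.38884225] [1.79994565e+02 7.75679631e-03 1.35272226e+02] [-0.70862602 -0.02567528  0.28040342] [-3.37104060e+00 -3.56387095e+00  9.60239910e+01 -1.04680968e-03
  8.75304666e+01 -4.86432221e+01]
grip_hinge 0.7 [574.21944806 -21.99833562 167.36763921]
grip_end 0.96 [571.39358745 -23.27914353 165.54993656]
crank_hub 0.74 [572.01042385 -27.83319353 165.96241855]
```

View pics/w1f.png

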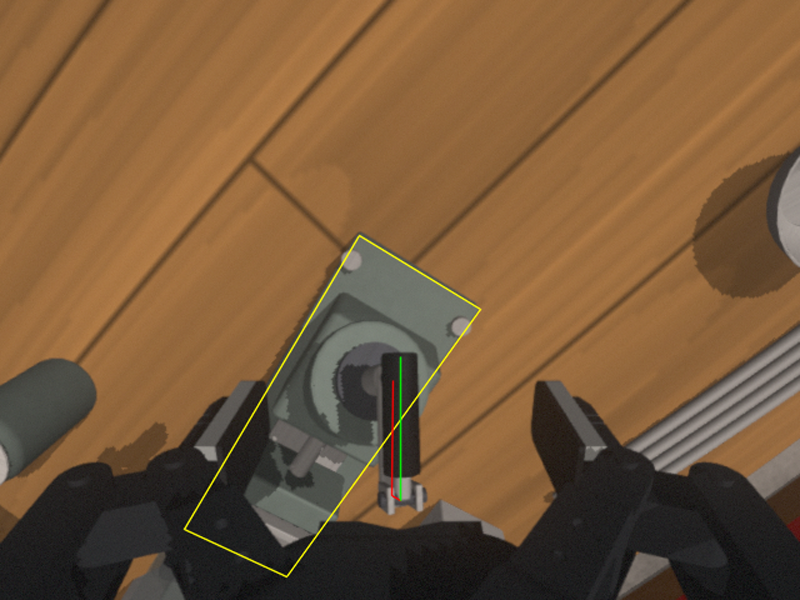

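>>> apply_moves:
  series:
    - [1, [0, 0, -0.04], 0]
    - [1, [0, 0, -0.08], 0]
    - [1, [0, 0, -0.116], 0]
    - [1, [0.011, -0.012, -0.116], 0]
    - [1, [0.0225, -0.0245, -0.116], 0]

```text
time: 4.0
tool_pos: [554.7, -5.6, 133.2]
tcp_rot: [179.9, 0.1, 134.7]
ft_force: [0.8, 0.7, 0.3]
finger_gap: 85.9
```

```bash
python3 - <<'E'
from geo import *
s=sense();print(s['time'],s['tool_pos'],s['tcp_rot'],s['ft_force'])
p=snap('wrist');draw(p,TH0,0,'w2f.png',None,1.25)
for n,c in (('scene',(230,150,370,330)),('side',(260,150,400,330))):
    p=snap(n);draw(p,TH0,0,n+'2f.png',c,2.8)
cv2.imwrite('pics/ss2.png',np.hstack([cv2.imread('pics/scene2f.png'),cv2.imread('pics/side2f.png')]))
E
```

```text
4.0 [554.71215958  -5.55731611 133.20274521] [1.79906405e+02 1.27432388e-01 1.34717146e+02] [0.81235938 0.69569904 0.253084  ]
```

View pics/w2f.png

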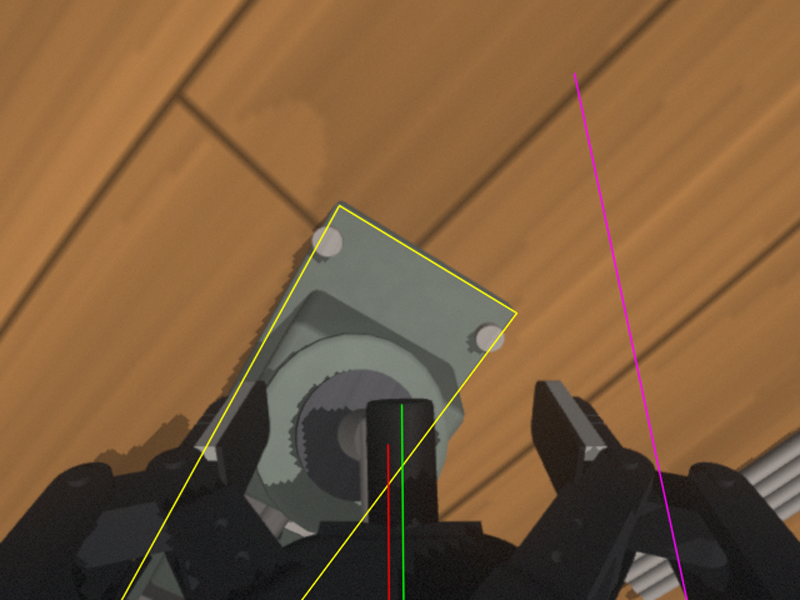

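View pics/ss2.png

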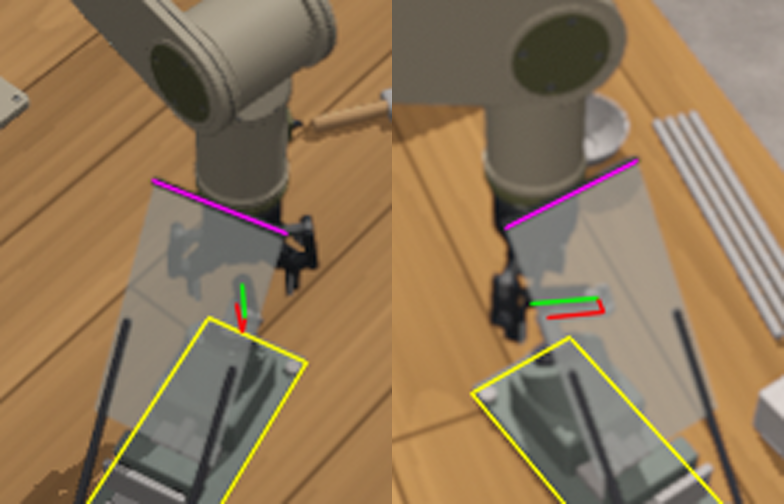

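>>> apply_moves:
  series:
    - [0.2, [-0.001, 0.001, -0.002], 0]
    - [0, [-0.002, 0.001, -0.002], 0]
    - [0, [-0.002, 0.001, -0.002], 0]
    - [0, [-0.002, 0.001, -0.002], 0]
    - [0, [-0.002, 0.001, -0.002], 0]
  grip_force: 20

```text
time: 4.78
tool_pos: [551.7, -5.5, 131.7]
tcp_rot: [-180.0, 0.1, 134.7]
ft_force: [-7.1, -4.4, 5.3]
finger_gap: 20.8
```

```bash
python3 - <<'E'
from geo import *
s=sense();print(s['time'],s['tool_pos'],s['tcp_rot'],s['ft_force'],s['finger_gap'])
p=snap('wrist');draw(p,TH0,0,'w3f.png',None,1.25)
T=s['tool_pos']
# arc plan: held point stays
g0=T+[0,0,8]
rel=g0-hinge(TH0); a=arm(TH0); b=np.cross(n,a)
print('rel a,n,b',rel@a,rel@n,rel@b)
for ph in (0,8,16,24,32,40,48,56,64,70):
    f=np.radians(ph)
    # rotate rel about hinge: -a -> n
    ra,rn,rb=rel@a,rel@n,rel@b
    q=hinge(TH0)+rb*b+a*(ra*np.cos(f)+rn*np.sin(f))+n*(rn*np.cos(f)-ra*np.sin(f))
    g=-np.cos(f)*a+np.sin(f)*n
    ang=np.degrees(np.arctan2(g[1],g[0])); 
    print(ph,((q-g0)/1000).round(4),'turn',round(ang-np.degrees(np.arctan2(-a[1],-a[0])),1),'xrel',iV(q)[0]-HX)
E
```

```text
4.775 [551.72402515  -5.46616485 131.71486734] [-1.79975202e+02  1.42129244e-01  1.34658115e+02] [-7.08671696 -4.39961165  5.32598765] 20.7746028596728
rel a,n,b -76.21991947821661 0.07750132876401265 -1.068666306725815
0 [-0.  0. -0.] turn 0.0 xrel -17.018696731962592
8 [-0.0009  0.0055  0.0091] turn -2.6 xrel -22.55795564779683
16 [-0.001   0.0099  0.0187] turn -5.0 xrel -26.905947590966974
24 [-0.      0.0133  0.0288] turn -7.1 xrel -29.978043844066747
32 [0.0018 0.0155 0.039 ] turn -9.2 xrel -31.714449547987243
40 [0.0045 0.0165 0.0492] turn -11.3 xrel -32.08136754083381
48 [0.008  0.0163 0.0593] turn -13.5 xrel -31.071656181238865
56 [0.0122 0.0149 0.0689] turn -15.9 xrel -28.70496835228718
64 [0.0171 0.0123 0.078 ] turn -18.5 xrel -25.02736894050176
70 [0.0212 0.0095 0.0843] turn -20.8 xrel -21.451020820587217
```

View pics/w3f.png

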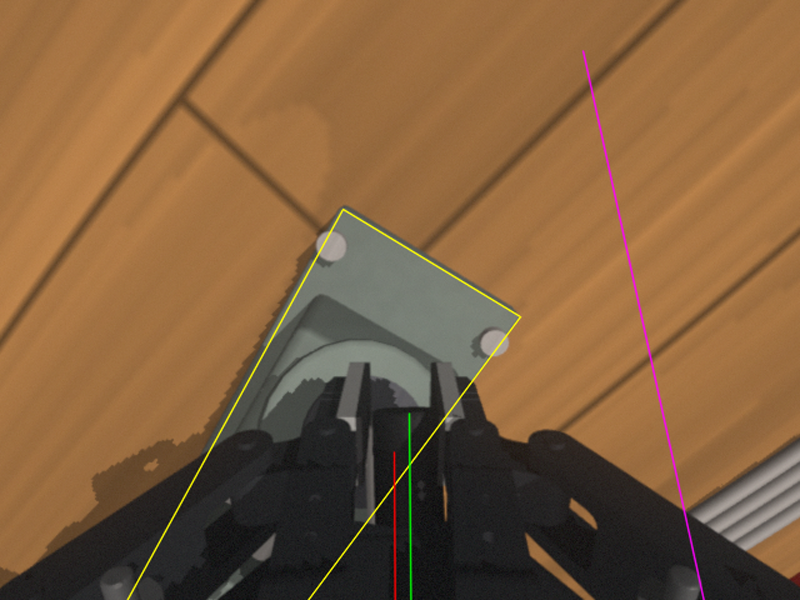

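>>> apply_moves:
  series:
    - [0, [-0.001, 0.0055, 0.009], -0.045]
    - [0, [-0.001, 0.01, 0.0187], -0.087]
    - [0, [0, 0.0133, 0.0288], -0.124]
    - [0, [0.0018, 0.0155, 0.039], -0.16]
    - [0, [0.0018, 0.0155, 0.039], -0.16]

```text
time: 5.45
tool_pos: [554.4, 11.1, 171.6]
tcp_rot: [179.9, 0.2, 125.5]
ft_force: [3.4, 3.7, -1.4]
finger_gap: 20.4
```

```bash
python3 - <<'E'
from geo import *
s=sense();print(s['time'],s['tool_pos'],s['tcp_rot'],s['ft_force'],s['finger_gap'])
rel=s['tool_pos']+[0,0,8]-hinge(TH0); a=arm(TH0); b=np.cross(n,a)
print('a,n,b',rel@a,rel@n,rel@b, np.degrees(np.arctan2(rel@n,-rel@a)),np.hypot(rel@a,rel@n))
for nm,c in (('scene',(230,150,370,330)),('side',(260,150,400,330))):
    p=snap(nm);draw(p,TH0,np.radians(30),nm+'2f.png',c,2.8)
cv2.imwrite('pics/ss3.png',np.hstack([cv2.imread('pics/scene2f.png'),cv2.imread('pics/side2f.png')]))
E
```

```text
5.45 [554.44801043  11.07400464 171.58333241] [1.79869475e+02 1.67538140e-01 1.25513049e+02] [ 3.39908631  3.70496011 -1.40562542] 20.359582294157384
a,n,b -64.20810363357926 41.61594608160231 0.02777463971156276 32.948952844067165 76.51514582412612
```

View pics/ss3.png

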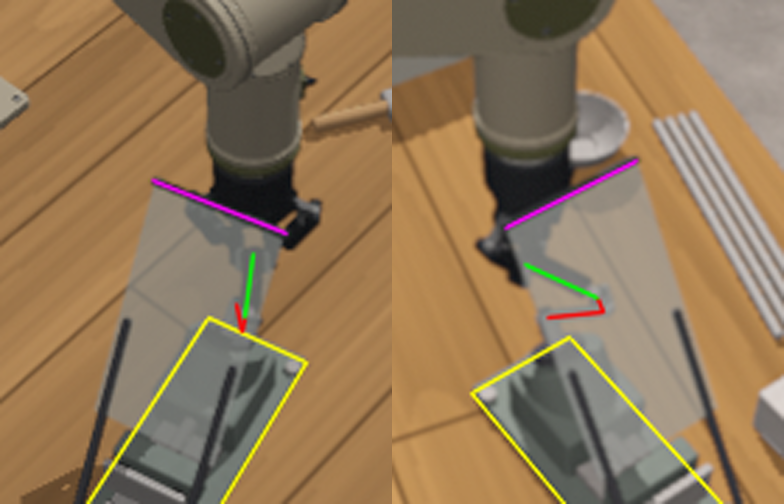

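>>> apply_moves:
  series:
    - [0, [0.0024, 0.0008, 0.009], -0.03]
    - [0, [0.006, 0.0006, 0.019], -0.07]
    - [0, [0.01, -0.0008, 0.0286], -0.11]
    - [0, [0.0125, -0.002, 0.0332], -0.135]
    - [0, [0.0125, -0.002, 0.0332], -0.135]

```text
time: 6.18
tool_pos: [567.4, 9.8, 204.4]
tcp_rot: [179.8, 0.1, 117.8]
ft_force: [3.4, 2.6, -1.5]
finger_gap: 20.2
```

```bash
cat > st.py <<'E'
from geo import *
s=sense();print(s['time'],s['tool_pos'].round(1),s['tcp_rot'].round(1),s['ft_force'].round(1),round(s['finger_gap'],1))
rel=s['tool_pos']+[0,0,8]-hinge(TH0); a=arm(TH0); b=np.cross(n,a)
print('a,n,b',rel@a,rel@n,rel@b, np.degrees(np.arctan2(rel@n,-rel@a)),np.hypot(rel@a,rel@n),'xrel',iV(s['tool_pos'])[0]-HX)
E
python3 st.py
```

```text
6.175 [567.4   9.8 204.4] [1.798e+02 1.000e-01 1.178e+02] [ 3.4  2.6 -1.5] 20.2
a,n,b -38.8053094538297 66.0691409406139 0.8684082286870479 59.57241200540579 76.6223428670658 xrel -28.30096155925324
```

>>> apply_moves:
  series:
    - [1, [0, 0, 0], 0]
    - [1, [0, 0, 0], 0]
    - [1, [-0.01, 0.01, 0], 0]
    - [1, [-0.03, 0.03, 0], -0.1]
    - [1, [-0.05, 0.05, 0], -0.28]

```text
time: 6.8
tool_pos: [516.1, 60.6, 204.2]
tcp_rot: [179.8, 0.1, 101.5]
ft_force: [-0.4, 0.5, 0.4]
finger_gap: 85.3
```

>>> apply_moves:
  series:
    - [1, [-0.003, 0.003, 0], -0.187]
    - [1, [-0.006, 0.006, -0.002], -0.374]
    - [1, [-0.006, 0.006, -0.004], -0.56]
    - [1, [-0.006, 0.006, -0.005], -0.748]
    - [1, [-0.006, 0.006, -0.005], -0.935]

```text
time: 7.42
tool_pos: [509.2, 67.2, 199.0]
tcp_rot: [179.8, 0.1, 47.7]
ft_force: [0.0, -0.4, 0.1]
finger_gap: 85.6
```

```bash
python3 st.py; python3 - <<'E'
from geo import *
p=snap('wrist');draw(p,TH0,np.radians(60),'w4f.png',None,1.25)
for nm,c in (('scene',(230,150,370,330)),('side',(260,150,400,330))):
    p=snap(nm);draw(p,TH0,np.radians(60),nm+'2f.png',c,2.8)
cv2.imwrite('pics/ss4.png',np.hstack([cv2.imread('pics/scene2f.png'),cv2.imread('pics/side2f.png')]))
a=arm(TH0);ah=a*[1,1,0];ah/=np.linalg.norm(ah);print('ah',ah,np.degrees(np.arctan2(ah[1],ah[0])))
for ph in (55,60,66,72,78,84,88,90,92):
    f=np.radians(ph);g=-np.cos(f)*a+np.sin(f)*n;pp=-(np.sin(f)*a+np.cos(f)*n)
    E=hinge(TH0)+78*g+10.5*pp; print(ph,E.round(1),'center for back 57:',(E-57*ah).round(1))
E
```

```text
7.425 [509.2  67.2 199. ] [1.798e+02 1.000e-01 4.770e+01] [ 0.  -0.4  0.1] 85.6
a,n,b -111.72171351897634 101.35879675653766 -10.796208307434156 42.21568184057452 150.84875522041716 xrel -97.41674539525062
ah [ 0.70818005 -0.70603188  0.        ] -44.91296813321597
55 [558.9  13.6 198.5] center for back 57: [518.5  53.8 198.5]
60 [561.5  12.9 204.8] center for back 57: [521.1  53.1 204.8]
66 [565.   11.4 212.1] center for back 57: [524.7  51.6 212.1]
72 [568.9   9.2 219. ] center for back 57: [528.5  49.4 219. ]
78 [573.1   6.3 225.5] center for back 57: [532.7  46.6 225.5]
84 [577.6   2.9 231.5] center for back 57: [537.2  43.1 231.5]
88 [5.807e+02 2.000e-01 2.351e+02] center for back 57: [540.4  40.5 235.1]
90 [582.3  -1.2 236.9] center for back 57: [542.   39.1 236.9]
92 [584.   -2.7 238.5] center for back 57: [543.6  37.6 238.5]
```

View pics/w4f.png

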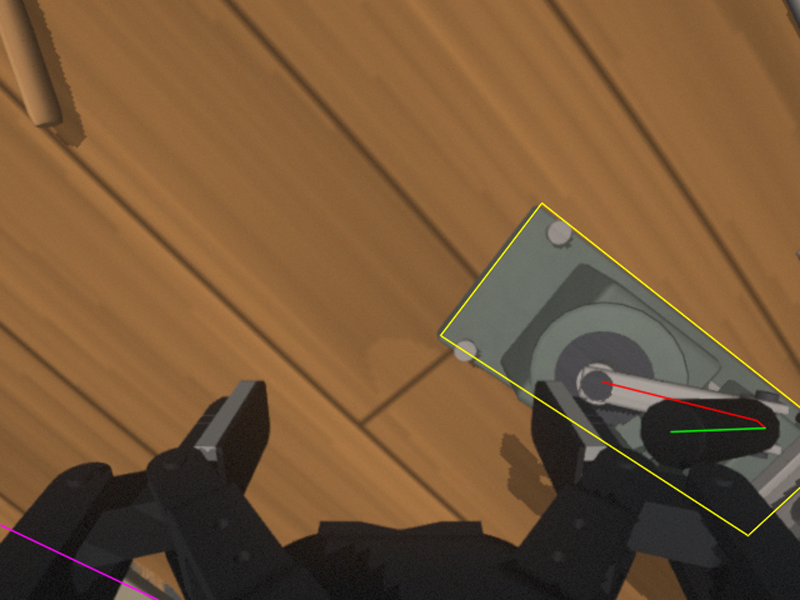

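View pics/ss4.png

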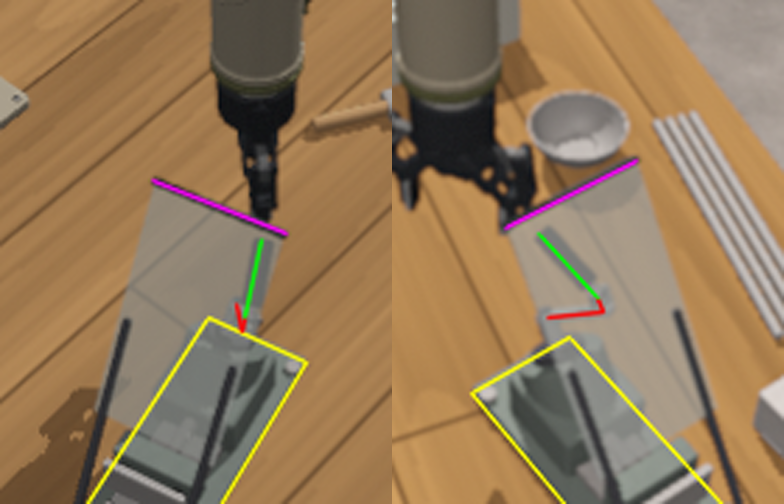

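>>> apply_moves:
  series:
    - [1, [0.01, -0.012, -0.002], -0.045]
    - [1, [0.0125, -0.0137, 0.001], -0.045]
    - [1, [0.0155, -0.0157, 0.005], -0.045]
    - [1, [0.0193, -0.0178, 0.012], -0.045]
    - [1, [0.0235, -0.0206, 0.0185], -0.045]

```text
time: 8.2
tool_pos: [533.5, 46.3, 218.5]
tcp_rot: [179.8, 0.1, 45.7]
ft_force: [0.1, 0.2, -0.5]
finger_gap: 85.3
```

```bash
python3 st.py; python3 - <<'E'
from geo import *
p=snap('wrist');draw(p,TH0,np.radians(75),'w5f.png',None,1.25)
for nm,c in (('scene',(230,150,370,330)),('side',(260,150,400,330))):
    p=snap(nm);draw(p,TH0,np.radians(75),nm+'2f.png',c,2.8)
cv2.imwrite('pics/ss5.png',np.hstack([cv2.imread('pics/scene2f.png'),cv2.imread('pics/side2f.png')]))
E
```

```text
8.2 [533.5  46.3 218.5] [1.798e+02 1.000e-01 4.570e+01] [ 0.1  0.2 -0.5] 85.3
a,n,b -74.37143305981655 102.49231905635666 -8.66419355064581 54.03426023080879 126.63248209255312 xrel -71.60896293728808
```

View pics/w5f.png

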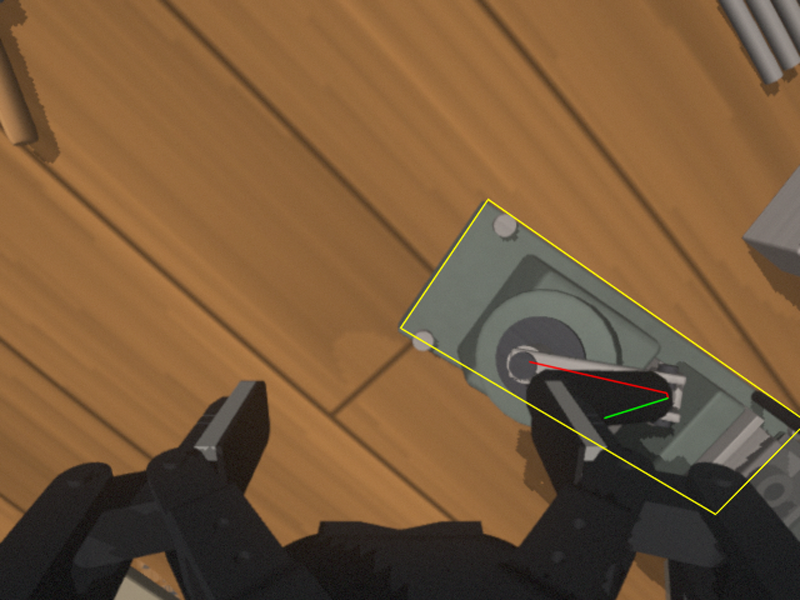

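View pics/ss5.png

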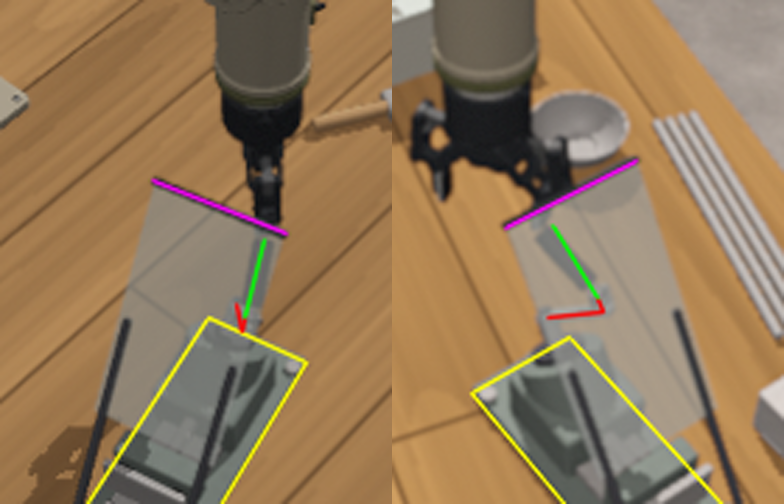

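>>> apply_moves:
  series:
    - [1, [-0.014, 0.013, 0.002], 0]
    - [1, [-0.027, 0.025, -0.005], 0]
    - [1, [-0.027, 0.025, -0.034], 0]
    - [1, [-0.013, 0.008, -0.034], 0]
    - [1, [-0.0085, 0.005, -0.027], 0]

```text
time: 8.98
tool_pos: [525.1, 50.6, 191.6]
tcp_rot: [179.8, 0.1, 45.6]
ft_force: [-2.1, -0.6, -0.6]
finger_gap: 85.5
```

```bash
python3 st.py; python3 - <<'E'
from geo import *
p=snap('wrist');draw(p,TH0,np.radians(66),'w6f.png',None,1.25)
E
```

```text
8.975 [525.1  50.6 191.6] [1.798e+02 1.000e-01 4.560e+01] [-2.1 -0.6 -0.6] 85.5
a,n,b -95.77577423089821 83.91777283392062 -5.820450428955302 41.22451779720699 127.3388845833569 xrel -77.62315031691483
```

View pics/w6f.png

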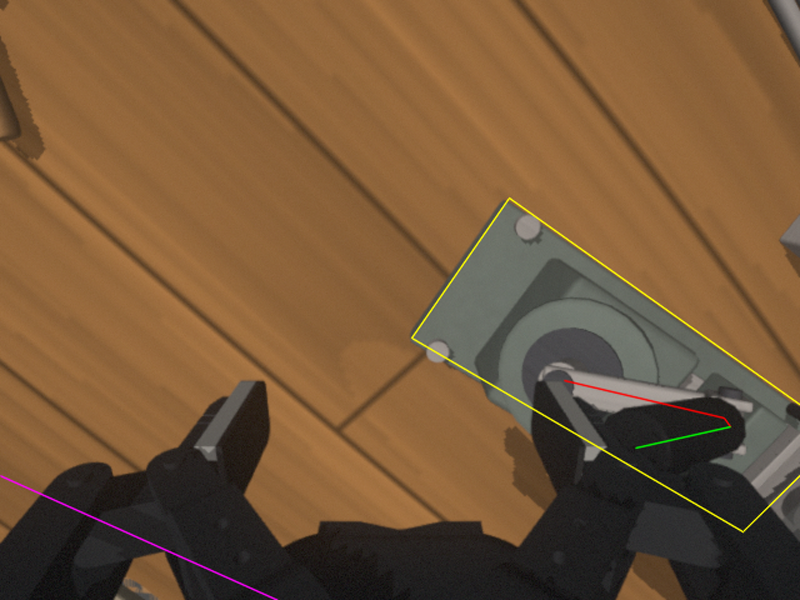

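>>> apply_moves:
  series:
    - [1, [0.0035, -0.0012, 0.0075], 0]
    - [1, [0.0075, -0.004, 0.014], 0]
    - [1, [0.012, -0.0075, 0.02], 0]
    - [1, [0.015, -0.01, 0.0235], 0]
    - [1, [0.017, -0.0115, 0.025], 0]

```text
time: 9.65
tool_pos: [543.8, 39.1, 219.2]
tcp_rot: [179.7, -0.0, 45.6]
ft_force: [-3.1, 4.6, 2.7]
finger_gap: 85.5
```

```bash
python3 st.py; python3 - <<'E'
from geo import *
p=snap('wrist');draw(p,TH0,np.radians(84),'w7f.png',None,1.25)
for nm,c in (('scene',(230,150,370,330)),('side',(260,150,400,330))):
    p=snap(nm);draw(p,TH0,np.radians(84),nm+'2f.png',c,2.8)
cv2.imwrite('pics/ss7.png',np.hstack([cv2.imread('pics/scene2f.png'),cv2.imread('pics/side2f.png')]))
E
```

```text
9.65 [543.8  39.1 219.2] [179.7  -0.   45.6] [-3.1  4.6  2.7] 85.5
a,n,b -63.35827255302462 97.62297840799727 -4.86421685932435 57.0160328117558 116.38091172589968 xrel -62.191754111759764
```

View pics/w7f.png

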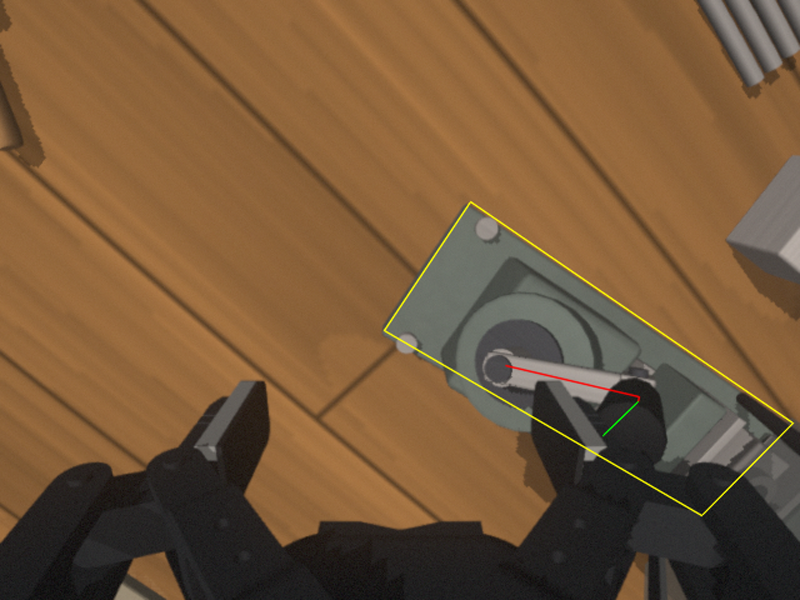

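View pics/ss7.png

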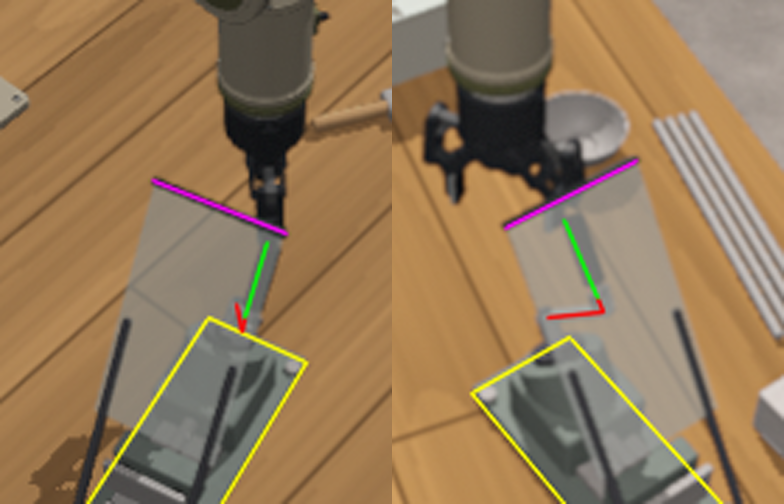

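>>> apply_moves:
  series:
    - [1, [0.001, -0.001, 0.001], 0]
    - [1, [0.002, -0.002, 0.0015], 0]
    - [1, [0.002, -0.002, 0.0015], 0]

```text
time: 10.18
tool_pos: [544.8, 37.9, 219.9]
tcp_rot: [179.8, 0.0, 45.7]
ft_force: [-4.8, 6.3, 2.4]
finger_gap: 85.3
```

```bash
python3 st.py; python3 - <<'E'
from geo import *
for nm,c in (('scene',(230,150,370,330)),('side',(260,150,400,330))):
    p=snap(nm);draw(p,TH0,np.radians(90),nm+'2f.png',c,2.8)
cv2.imwrite('pics/ss8.png',np.hstack([cv2.imread('pics/scene2f.png'),cv2.imread('pics/side2f.png')]))
E
```

```text
10.175 [544.8  37.9 219.9] [179.8   0.   45.7] [-4.8  6.3  2.4] 85.3
a,n,b -61.61371754070303 97.43042487275049 -4.920992229117793 57.691278514675226 115.27765559756241 xrel -60.78733120463443
```

View pics/ss8.png

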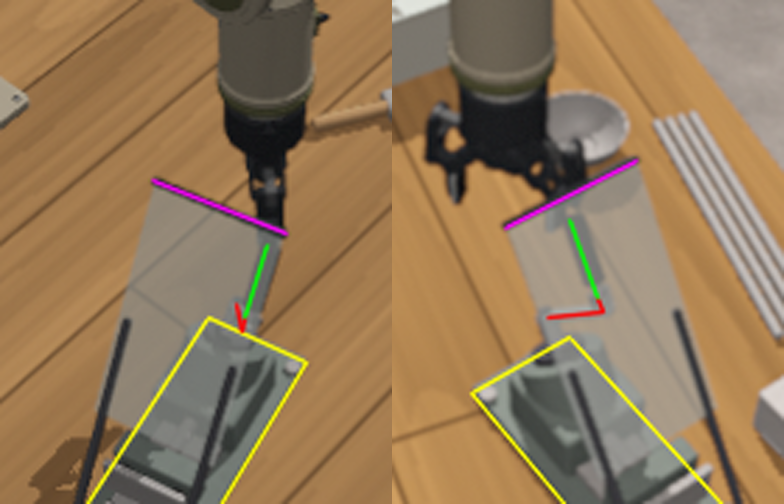

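```bash
cat > push.py <<'E'
from geo import *
def pose(thd,gap=0):
    th=np.radians(thd); t=-np.sin(th)*u-np.cos(th)*ey
    th_=t*[1,1,0]; th_/=np.linalg.norm(th_)
    ty=np.array([-th_[1],th_[0],0])   # left of t_h = radial outward
    if ty@arm(th)<0: ty=-ty
    ss=np.array([42.,60,78]); pts=np.array([grip(th,np.pi/2,s) for s in ss])
    back=pts@(-th_); rad=pts@ty
    w=np.exp((back-back.max())/3);w/=w.sum()
    B=back.max()+10.5+11+gap; R=(w@rad)-50
    C=-th_*B+ty*R
    z=grip(th,np.pi/2,42)[2]-2
    return np.array([C[0],C[1],z]),np.degrees(np.arctan2(ty[1],ty[0]))+90
if __name__=='__main__':
    for t in range(-27,90,9):
        for gp in ((15,0) if t==-27 else (0,)):
            c,y=pose(t,gp); print(t,gp,c.round(1),round(y,1),'xyrel',(iV(c)[:2]-[HX,0]).round(0))
E
python3 push.py
```

```text
-27 15 [590.7  52.  210.7] 35.9 xyrel [-64.  45.]
-27 0 [578.6  43.2 210.7] 35.9 xyrel [-58.  31.]
-18 0 [577.9  37.2 213. ] 28.1 xyrel [-53.  29.]
-9 0 [576.2  30.5 214.4] 20.6 xyrel [-46.  26.]
0 0 [573.2  23.6 214.8] 13.2 xyrel [-40.  22.]
9 0 [571.6  17.5 214.4] 5.8 xyrel [-35.  19.]
18 0 [569.  12. 213.] -1.7 xyrel [-30.  15.]
27 0 [565.9   7.5 210.7] -9.5 xyrel [-26.  11.]
36 0 [562.6   3.9 207.7] -17.6 xyrel [-24.   7.]
45 0 [559.5   0.9 203.9] -26.1 xyrel [-21.   3.]
54 0 [556.6  -1.8 199.4] -35.2 xyrel [-19.  -0.]
63 0 [553.8  -4.5 194.4] -44.9 xyrel [-17.  -4.]
72 0 [550.9  -7.4 189. ] -55.2 xyrel [-15.  -7.]
81 0 [547.8 -10.1 183.3] -65.9 xyrel [-13. -11.]
```

```bash
cat > push.py <<'E'
from geo import *
def pose(thd,gap=0):
    th=np.radians(thd)
    al=np.radians(-0.8*thd if thd<0 else -0.5*thd)
    ty=np.cos(al)*ex+np.sin(al)*ey; N=-(-np.sin(al)*ex+np.cos(al)*ey)  # push dir
    ss=np.linspace(42,78,13); pts=np.array([grip(th,np.pi/2,s) for s in ss])
    back=pts@(-N); rad=pts@ty
    w=np.exp((back-back.max())/3);w/=w.sum()
    B=back.max()+10.5+11+gap; R=(w@rad)-50
    C=-N*B+ty*R
    z=grip(th,np.pi/2,42)[2]-2
    return np.array([C[0],C[1],z]),np.degrees(np.arctan2(ty[1],ty[0]))+90
if __name__=='__main__':
    for t in range(-27,70,7):
        for gp in ((15,0) if t==-27 else (0,)):
            c,y=pose(t,gp); print(t,gp,c.round(1),round(y,1),'xyrel',(iV(c)[:2]-[HX,0]).round(0))
E
python3 push.py
```

```text
-27 15 [593.2  49.9 210.7] 34.8 xyrel [-61.  47.]
-27 0 [580.9  41.4 210.7] 34.8 xyrel [-56.  33.]
-20 0 [579.8  36.7 212.6] 29.2 xyrel [-52.  31.]
-13 0 [578.   32.  213.9] 23.6 xyrel [-47.  28.]
-6 0 [575.7  27.4 214.6] 18.0 xyrel [-44.  25.]
1 0 [572.7  23.2 214.8] 12.7 xyrel [-40.  21.]
8 0 [568.9  20.4 214.4] 9.2 xyrel [-38.  17.]
15 0 [564.8  18.2 213.5] 5.7 xyrel [-37.  12.]
22 0 [560.7  16.6 212.1] 2.2 xyrel [-36.   8.]
29 0 [556.6  15.6 210.1] -1.3 xyrel [-36.   4.]
36 0 [552.6  15.2 207.7] -4.8 xyrel [-37.  -0.]
43 0 [548.9  15.5 204.8] -8.3 xyrel [-38.  -4.]
50 0 [545.5  16.3 201.5] -11.8 xyrel [-40.  -7.]
57 0 [542.5  17.7 197.8] -15.3 xyrel [-42. -10.]
64 0 [540.   19.6 193.9] -18.8 xyrel [-44. -12.]
```

>>> apply_moves:
  series:
    - [1, [-0.017, 0.017, 0], 0]
    - [1, [0.015, 0.037, -0.003], -0.09]
    - [1, [0.035, 0.035, -0.006], -0.18]
    - [1, [0.048, 0.025, -0.009], -0.19]
    - [1, [0.048, 0.012, -0.009], -0.19]

```text
time: 10.9
tool_pos: [592.9, 48.7, 210.1]
tcp_rot: [179.8, 0.1, 34.9]
ft_force: [0.4, -0.6, -0.4]
finger_gap: 85.3
```

```bash
python3 st.py; python3 - <<'E'
from geo import *
p=snap('wrist');draw(p,TH0,np.pi/2,'w9f.png',None,1.25)
for nm,c in (('scene',(230,150,370,330)),('side',(260,150,400,330))):
    p=snap(nm);draw(p,TH0,np.radians(90),nm+'2f.png',c,2.8)
cv2.imwrite('pics/ss9.png',np.hstack([cv2.imread('pics/scene2f.png'),cv2.imread('pics/side2f.png')]))
E
```

```text
10.9 [592.9  48.7 210.1] [1.798e+02 1.000e-01 3.490e+01] [ 0.4 -0.6 -0.4] 85.3
a,n,b -43.96198478725986 89.13795905913472 41.40011887286616 63.74792775719916 99.38929445198433 xrel -60.365644166321175
```

View pics/w9f.png

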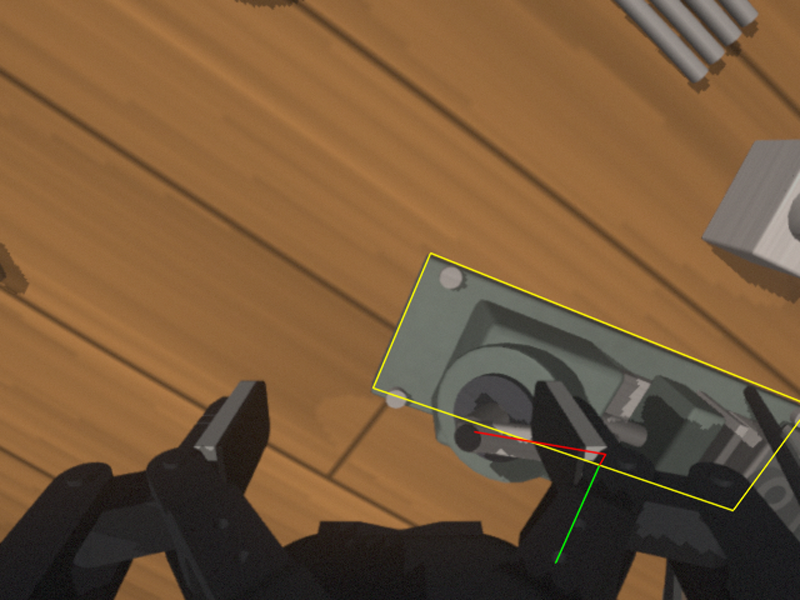

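View pics/ss9.png

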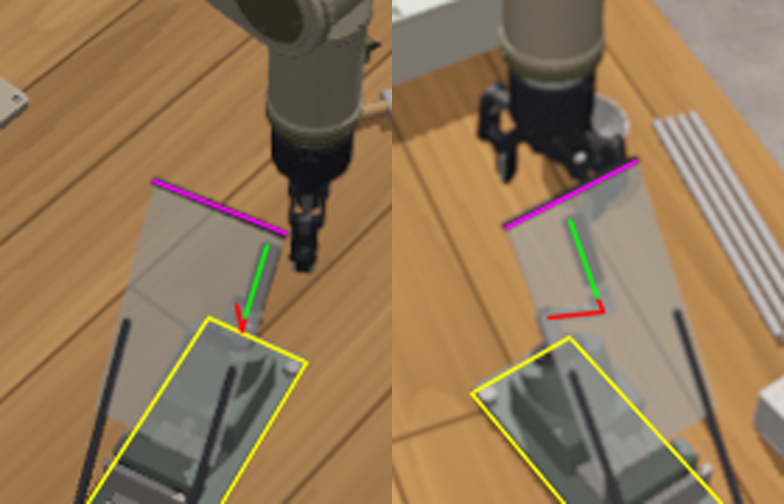

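>>> apply_moves:
  series:
    - [1, [-0.012, -0.0075, 0.0005], 0]
    - [1, [-0.013, -0.012, 0.0025], -0.1]
    - [1, [-0.015, -0.0165, 0.004], -0.197]
    - [1, [-0.017, -0.021, 0.0045], -0.295]
    - [1, [-0.02, -0.0255, 0.0047], -0.387]

```text
time: 11.68
tool_pos: [572.7, 23.3, 217.3]
tcp_rot: [179.8, -0.2, 12.4]
ft_force: [3.9, 3.7, 3.1]
finger_gap: 85.4
```

```bash
python3 st.py; python3 - <<'E'
from geo import *
for nm,c in (('scene',(230,150,370,330)),('side',(260,150,400,330))):
    p=snap(nm);draw(p,0,np.radians(90),nm+'2f.png',c,2.8)
cv2.imwrite('pics/ss10.png',np.hstack([cv2.imread('pics/scene2f.png'),cv2.imread('pics/side2f.png')]))
E
```

```text
11.675 [572.7  23.3 217.3] [179.8  -0.2  12.4] [3.9 3.7 3.1] 85.4
a,n,b -37.1350154867336 83.4398641012666 9.317966980203144 66.00848518577338 91.33028137719593 xrel -40.19111716893727
```

View pics/ss10.png

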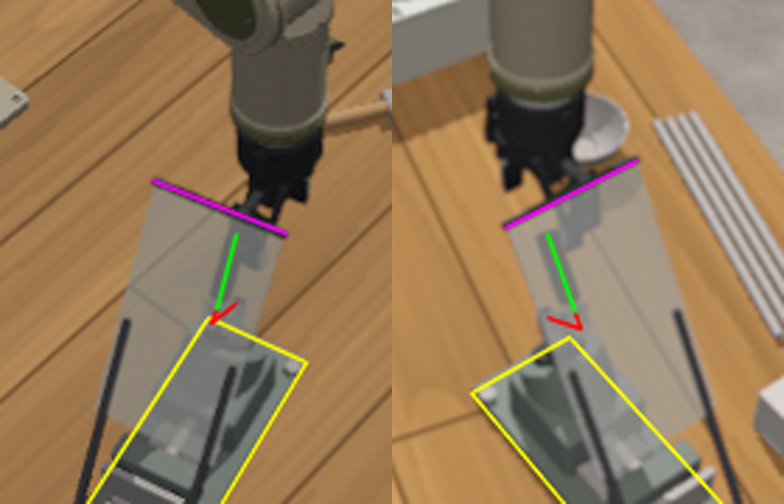

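>>> apply_moves:
  series:
    - [1, [-0.004, -0.003, -0.003], -0.056]
    - [1, [-0.008, -0.005, -0.004], -0.117]
    - [1, [-0.012, -0.0067, -0.005], -0.178]
    - [1, [-0.016, -0.0077, -0.007], -0.24]
    - [1, [-0.02, -0.008, -0.0095], -0.3]

```text
time: 12.4
tool_pos: [552.5, 15.2, 208.3]
tcp_rot: [179.8, -0.3, -4.6]
ft_force: [3.2, 2.8, 1.7]
finger_gap: 85.4
```

```bash
python3 st.py; python3 - <<'E'
from geo import *
p=snap('wrist','w11.png')
for nm,c in (('scene',(230,150,370,330)),('side',(260,150,400,330))):
    p=snap(nm);draw(p,np.radians(30),np.radians(90),nm+'2f.png',c,2.8)
cv2.imwrite('pics/ss11.png',np.hstack([cv2.imread('pics/scene2f.png'),cv2.imread('pics/side2f.png')]))
E
```

```text
12.4 [552.5  15.2 208.3] [179.8  -0.3  -4.6] [3.2 2.8 1.7] 85.4
a,n,b -49.09104358686585 74.24623933882319 -8.706334915687144 56.52762840424686 89.0080592778282 xrel -36.93939451010445
```

View pics/ss11.png

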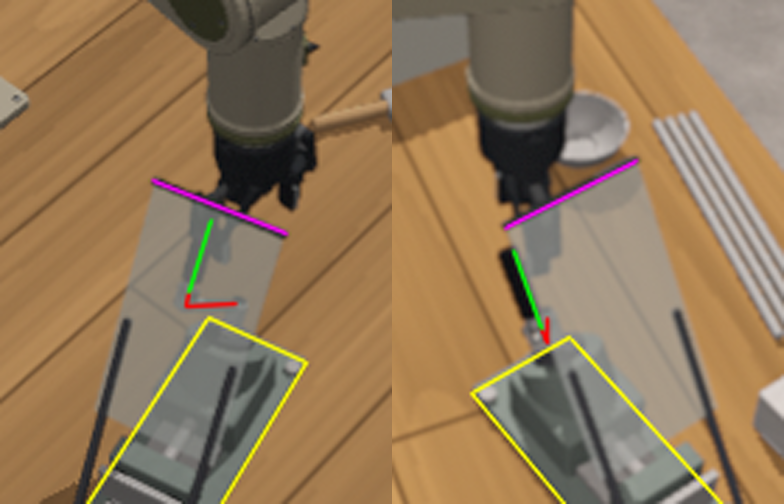

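View pics/w11.png

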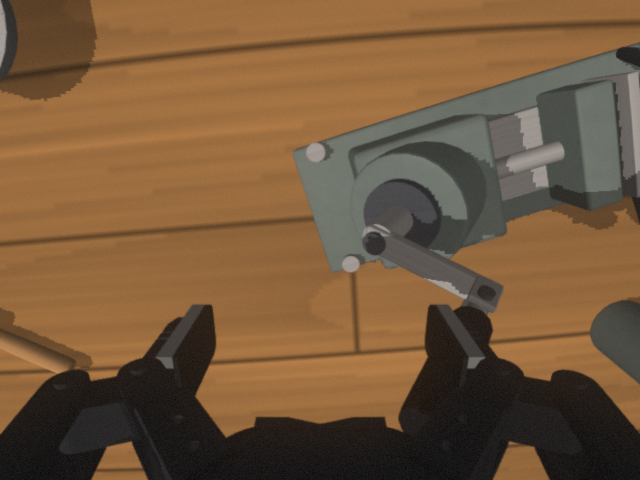

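```bash
python3 - <<'E'
from geo import *
p=snap('wrist')
print('hub',w2p(p,HUB))
for t in range(20,61,5):
    th=np.radians(t); print(t,w2p(p,HUB+65*arm(th)).round(0),w2p(p,hinge(th)).round(0))
E
```

```text
hub [[377.41012395 235.00049142]]
20 [[493. 266.]] [[486. 281.]]
25 [[490. 275.]] [[484. 291.]]
30 [[486. 283.]] [[480. 299.]]
35 [[482. 291.]] [[475. 307.]]
40 [[477. 298.]] [[470. 315.]]
45 [[471. 304.]] [[464. 321.]]
50 [[465. 310.]] [[457. 326.]]
55 [[458. 315.]] [[450. 331.]]
60 [[451. 318.]] [[442. 335.]]
```

>>> apply_moves:
  series:
    - [1, [-0.0036, 0.0003, -0.0035], -0.065]
    - [1, [-0.007, 0.001, -0.007], -0.126]
    - [1, [-0.01, 0.0025, -0.0105], -0.187]
    - [1, [-0.0125, 0.0044, -0.0144], -0.248]
    - [1, [-0.0145, 0.0064, -0.0174], -0.3]

```text
time: 13.22
tool_pos: [538.5, 21.6, 191.1]
tcp_rot: [179.9, -0.3, -21.7]
ft_force: [5.1, 4.2, 3.7]
finger_gap: 85.4
```

```bash
python3 st.py; python3 - <<'E'
from geo import *
p=snap('wrist');draw(p,np.radians(60),np.radians(90),'w12.png')
print('hub',w2p(p,HUB))
for t in range(40,91,5):
    th=np.radians(t); print(t,w2p(p,HUB+65*arm(th)).round(0)[0])
cv2.imwrite('pics/w12.png',p['color'])
for nm,c in (('scene',(230,150,370,330)),('side',(260,150,400,330))):
    p=snap(nm);draw(p,np.radians(60),np.radians(90),nm+'2f.png',c,2.8)
cv2.imwrite('pics/ss12.png',np.hstack([cv2.imread('pics/scene2f.png'),cv2.imread('pics/side2f.png')]))
E
```

```text
13.225 [538.5  21.6 191.1] [179.9  -0.3 -21.7] [5.1 4.2 3.7] 85.4
a,n,b -70.37094187194158 65.54463182029424 -11.590777300629435 42.96630327556613 96.16739686818038 xrel -46.39957424820099
hub [[375.89935224 199.88882751]]
40 [505. 235.]
45 [501. 244.]
50 [496. 253.]
55 [490. 260.]
60 [484. 267.]
65 [477. 273.]
70 [469. 278.]
75 [461. 283.]
80 [453. 286.]
85 [445. 289.]
90 [436. 291.]
```

View pics/ss12.png

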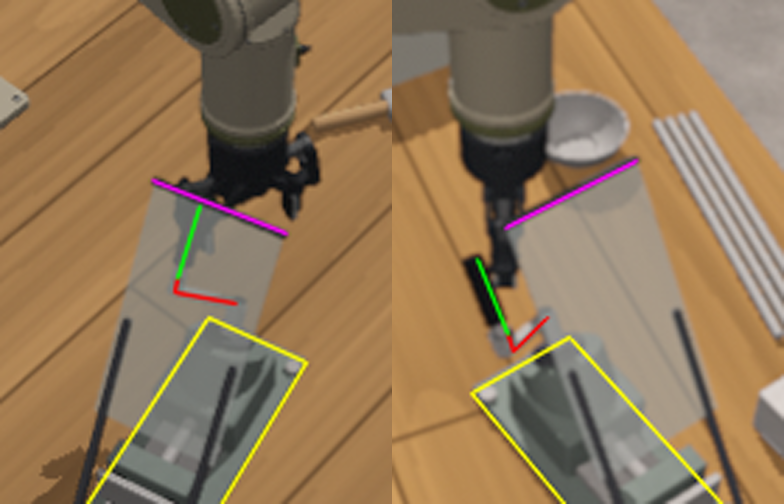

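View pics/w12.png

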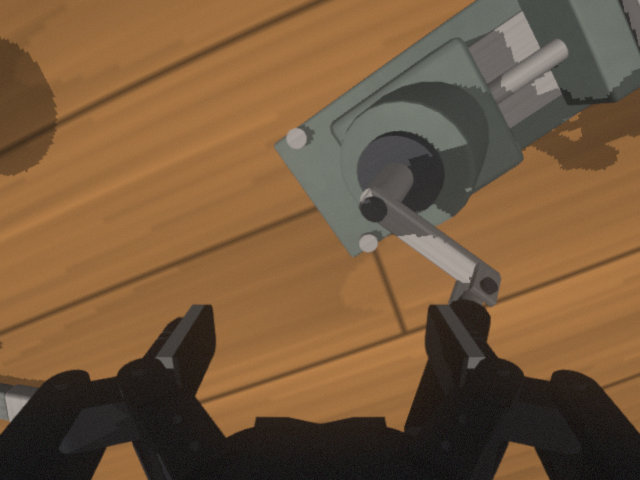

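>>> apply_moves:
  series:
    - [1, [0.007, -0.003, 0.008], 0]
    - [1, [0.008, -0.003, 0.05], 0]
    - [1, [0.002, 0.002, 0.065], 0.18]
    - [1, [-0.01, 0.01, 0.065], 0.36]
    - [1, [-0.02, 0.02, 0.065], 0.545]

```text
time: 14.0
tool_pos: [518.0, 41.2, 256.4]
tcp_rot: [179.8, -0.2, 10.0]
ft_force: [-0.4, 0.6, -0.3]
finger_gap: 85.5
```

>>> apply_moves:
  series:
    - [1, [0, 0, 0], 0.185]
    - [1, [0, 0, 0], 0.37]
    - [1, [0, 0, 0], 0.555]
    - [1, [0, 0, 0], 0.74]
    - [1, [0, 0, 0], 0.925]

```text
time: 14.62
tool_pos: [517.9, 40.7, 256.5]
tcp_rot: [179.9, -0.1, 63.4]
ft_force: [0.6, 0.2, 0.1]
finger_gap: 85.5
```

```bash
python3 st.py; python3 - <<'E'
from geo import *
p=snap('wrist');draw(p,np.radians(66),np.radians(90),'w13.png')
draw(p,np.radians(66),np.radians(90),'w13.png',None,1)
for nm,c in (('scene',(230,150,370,330)),('side',(260,150,400,330))):
    p=snap(nm);draw(p,np.radians(66),np.radians(90),nm+'2f.png',c,2.8)
cv2.imwrite('pics/ss13.png',np.hstack([cv2.imread('pics/scene2f.png'),cv2.imread('pics/side2f.png')]))
E
```

```text
14.625 [517.9  40.7 256.5] [ 1.799e+02 -1.000e-01  6.340e+01] [0.6 0.2 0.1] 85.5
a,n,b -61.01855051857219 132.46105675600327 -33.983658371611256 65.26670913564057 145.83962103730477 xrel -69.65448139043548
```

View pics/ss13.png

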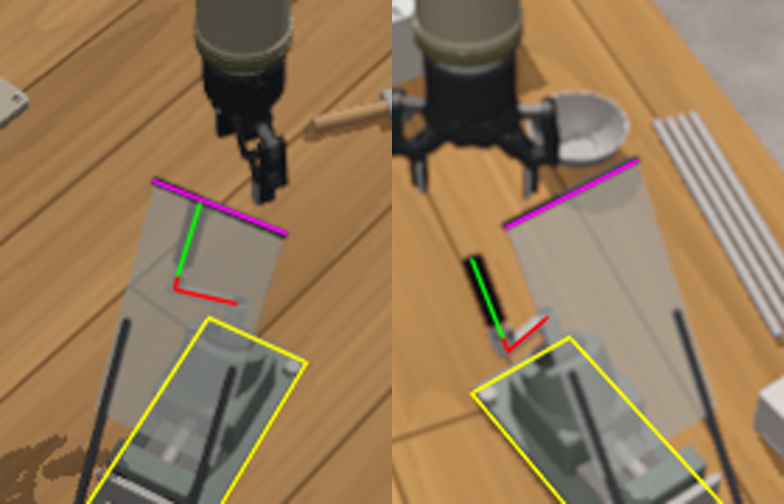

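View pics/w13.png

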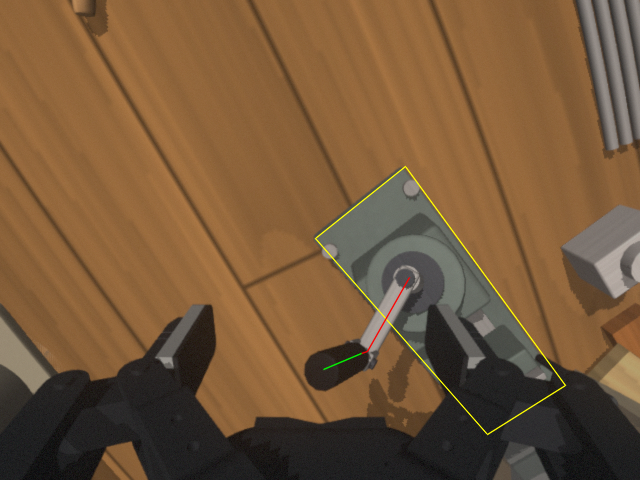

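```bash
cat > circ.py <<'E'
from geo import *
import sys
SG=64.
def tcp(thd): return grip(np.radians(thd),np.pi/2,SG)-[0,0,8]
def plan(th_from,step=9,k=5,thlist=None):
    s=sense();T=s['tool_pos'];print('T',s['time'],T.round(1),s['tcp_rot'].round(1),'F',s['ft_force'].round(1),'gap',round(s['finger_gap'],1))
    # current theta by projection
    rel=T+[0,0,8]-(HUB+(16+SG)*n); c,sn=rel@u,-(rel@ey); th=np.degrees(np.arctan2(sn,c))%360
    t=-np.sin(np.radians(th))*u-np.cos(np.radians(th))*ey
    print('theta',round(th,1),'rad',round(np.hypot(c,sn),1),'out',round(rel@n,1),'Ft',round(-s['ft_force']@t,1),'Fr',round(s['ft_force']@arm(np.radians(th)),1),'Fn',round(s['ft_force']@n,1))
    return T,th
if __name__=='__main__':
    T,th=plan(0)
    for x in [float(v) for v in sys.argv[1:]]:
        print(x,((tcp(x)-T)/1000).round(4).tolist(),'xrel',round(iV(tcp(x))[0]-HX,1))
E
python3 circ.py 66
```

```text
T 14.775 [517.9  40.8 256.4] [ 1.799e+02 -1.000e-01  6.290e+01] F [ 0.1 -0.   0.1] gap 85.2
theta 56.4 rad 34.1 out 68.5 Ft 0.1 Fr -0.0 Fn 0.1
66.0 [-0.0198, -0.0514, -0.0517] xrel -24.3
```

>>> apply_moves:
  series:
    - [1, [-0.005, -0.013, 0], 0.18]
    - [1, [-0.01, -0.026, 0], 0.36]
    - [1, [-0.015, -0.04, 0], 0.54]
    - [1, [-0.02, -0.0514, 0], 0.7]
    - [1, [-0.02, -0.0514, -0.02], 0.7]

```text
time: 15.4
tool_pos: [499.0, -11.4, 237.6]
tcp_rot: [179.7, -0.1, 102.7]
ft_force: [-0.2, 0.4, -0.1]
finger_gap: 85.4
```

```bash
python3 circ.py 66; python3 - <<'E'
from geo import *
p=snap('wrist');draw(p,np.radians(66),np.radians(90),'w14.png',None,1)
E
```

```text
T 15.4 [499.  -11.4 237.6] [ 1.797e+02 -1.000e-01  1.027e+02] F [-0.2  0.4 -0.1] gap 85.4
theta 51.9 rad 74.7 out 26.3 Ft -0.4 Fr -0.2 Fn 0.2
66.0 [-0.0008, 0.0009, -0.0329] xrel -24.3
```

View pics/w14.png

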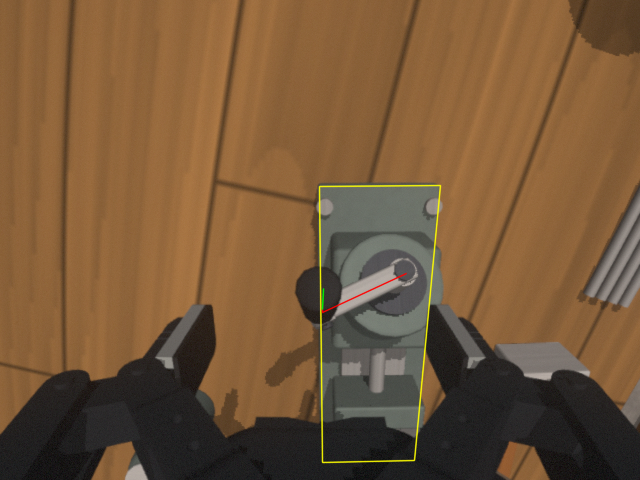

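>>> apply_moves:
  series:
    - [1, [-0.001, 0.001, -0.018], 0.008]
    - [1, [-0.001, 0.001, -0.033], 0.008]
    - [0.2, [-0.001, 0.001, -0.033], 0.008]
    - [0, [-0.001, 0.001, -0.033], 0.008]
    - [0, [-0.001, 0.001, -0.033], 0.008]
  grip_force: 35

```text
time: 16.08
tool_pos: [496.7, -9.7, 200.9]
tcp_rot: [179.9, -0.2, 103.0]
ft_force: [-0.9, 0.9, 0.2]
finger_gap: 32.3
```

>>> apply_moves:
  series:
    - [0, [0, 0, 0], 0]
    - [0, [0, 0, 0], 0]

```text
time: 16.32
tool_pos: [497.3, -9.5, 201.3]
tcp_rot: [179.8, -0.2, 103.0]
ft_force: [4.5, 1.0, -1.2]
finger_gap: 20.0
```

```bash
python3 circ.py 66 70 74 82 90 98 106
```

```text
T 16.325 [497.3  -9.5 201.3] [179.8  -0.2 103. ] F [ 4.5  1.  -1.2] gap 20.0
theta 68.6 rad 64.4 out -2.1 Ft 1.1 Fr -4.5 Fn -1.0
66.0 [0.0008, -0.001, 0.0034] xrel -24.3
70.0 [-0.0016, 0.0019, 0.001] xrel -27.7
74.0 [-0.0038, 0.005, -0.0015] xrel -31.2
82.0 [-0.0073, 0.0117, -0.0066] xrel -38.5
90.0 [-0.0096, 0.0188, -0.0118] xrel -45.9
98.0 [-0.0107, 0.0261, -0.017] xrel -53.3
106.0 [-0.0105, 0.0336, -0.0221] xrel -60.6
```

```bash
sed -i 's/^SG=64./SG=62./' circ.py; python3 circ.py 76 85 94 103 112
```

```text
T 16.325 [497.3  -9.5 201.3] [179.8  -0.2 103. ] F [ 4.5  1.  -1.2] gap 20.0
theta 68.6 rad 64.4 out -0.1 Ft 1.1 Fr -4.5 Fn -1.0
76.0 [-0.0045, 0.0055, -0.0044] xrel -31.9
85.0 [-0.008, 0.0132, -0.0102] xrel -40.1
94.0 [-0.01, 0.0213, -0.016] xrel -48.5
103.0 [-0.0104, 0.0297, -0.0218] xrel -56.7
112.0 [-0.0093, 0.0381, -0.0274] xrel -64.7
```

>>> apply_moves:
  series:
    - [0, [-0.0045, 0.0055, -0.0044], 0]
    - [0, [-0.008, 0.0132, -0.0102], 0]
    - [0, [-0.01, 0.0213, -0.016], 0]
    - [0, [-0.0104, 0.0297, -0.0218], 0]
    - [0, [-0.0093, 0.0381, -0.0274], 0]

```text
time: 16.95
tool_pos: [486.8, 29.5, 173.0]
tcp_rot: [180.0, -0.2, 103.0]
ft_force: [-4.3, -1.1, 2.6]
finger_gap: 20.8
```

```bash
python3 circ.py 121 130 139 148 157
```

```text
T 16.95 [486.8  29.5 173. ] [180.   -0.2 103. ] F [-4.3 -1.1  2.6] gap 20.8
theta 112.8 rad 66.5 out -0.1 Ft 3.1 Fr 3.5 Fn 2.1
121.0 [0.0039, 0.0075, -0.0044] xrel -72.2
130.0 [0.0082, 0.0154, -0.0091] xrel -79.0
139.0 [0.0138, 0.0229, -0.0133] xrel -84.9
148.0 [0.0206, 0.0296, -0.0168] xrel -89.9
157.0 [0.0285, 0.0354, -0.0195] xrel -93.8
```

>>> apply_moves:
  series:
    - [0, [0.0039, 0.0075, -0.0044], 0]
    - [0, [0.0082, 0.0154, -0.0091], 0]
    - [0, [0.0138, 0.0229, -0.0133], 0]
    - [0, [0.0206, 0.0296, -0.0168], 0]
    - [0, [0.0285, 0.0354, -0.0195], 0]

```text
time: 17.58
tool_pos: [513.6, 66.6, 151.9]
tcp_rot: [-179.8, -0.4, 103.0]
ft_force: [-6.3, 1.9, 1.7]
finger_gap: 20.4
```

```bash
python3 circ.py 166 175 184 193 202
```

```text
T 17.575 [513.6  66.6 151.9] [-179.8   -0.4  103. ] F [-6.3  1.9  1.7] gap 20.4
theta 156.9 rad 67.9 out -0.1 Ft 4.6 Fr 3.8 Fn 3.3
166.0 [0.0105, 0.0031, -0.0003] xrel -96.4
175.0 [0.02, 0.0067, -0.0012] xrel -97.8
184.0 [0.0299, 0.0091, -0.0013] xrel -97.9
193.0 [0.04, 0.0102, -0.0004] xrel -96.6
202.0 [0.0501, 0.01, 0.0014] xrel -94.1
```

>>> apply_moves:
  series:
    - [0, [0.0105, 0.0035, -0.0005], 0]
    - [0, [0.02, 0.0075, -0.0015], 0]
    - [0, [0.03, 0.01, -0.0018], 0]
    - [0, [0.04, 0.0112, -0.001], 0]
    - [0, [0.05, 0.011, 0.001], 0]

```text
time: 18.2
tool_pos: [563.1, 78.6, 151.7]
tcp_rot: [-179.7, -0.5, 103.1]
ft_force: [-4.0, 2.5, -4.6]
finger_gap: 19.9
```

```bash
python3 circ.py 207 212 217 222 227; python3 - <<'E'
from geo import *
for nm,c in (('scene',(230,250,330,390)),('side',(310,270,450,400))):
    p=snap(nm);draw(p,np.radians(201),np.radians(90),nm+'2f.png',c,3)
    for q in ('jaw_face','block'):
        for d in spotter.search_frame(p,q)[:3]: print(nm,q,round(d['p'],2),iV(c2w(p,d['xyz'])).round(0))
a,b=cv2.imread('pics/scene2f.png'),cv2.imread('pics/side2f.png')
o=np.zeros((max(a.shape[0],b.shape[0]),a.shape[1]+b.shape[1],3),np.uint8);o[:a.shape[0],:a.shape[1]]=a;o[:b.shape[0],a.shape[1]:]=b
cv2.imwrite('pics/ss15.png',o)
E
```

```text
T 18.2 [563.1  78.6 151.7] [-179.7   -0.5  103.1] F [-4.   2.5 -4.6] gap 19.9
theta 201.0 rad 67.4 out -0.1 Ft 5.1 Fr 3.8 Fn -1.9
207.0 [0.0061, -0.0027, 0.003] xrel -92.2
212.0 [0.0114, -0.0038, 0.0046] xrel -89.9
217.0 [0.0166, -0.0053, 0.0064] xrel -87.3
222.0 [0.0215, -0.0072, 0.0085] xrel -84.3
227.0 [0.0262, -0.0094, 0.0108] xrel -81.1
scene jaw_face 0.54 [85.  2. 77.]
scene block 0.87 [279. -27.  57.]
scene block 0.8 [118.   8.  70.]
scene block 0.61 [ 55. 193.  57.]
side jaw_face 0.64 [ 83. -22.  83.]
side block 0.72 [276. -50.  60.]
side block 0.68 [ 42. 176.  60.]
side block 0.56 [116.  -7.  77.]
```

View pics/ss15.png

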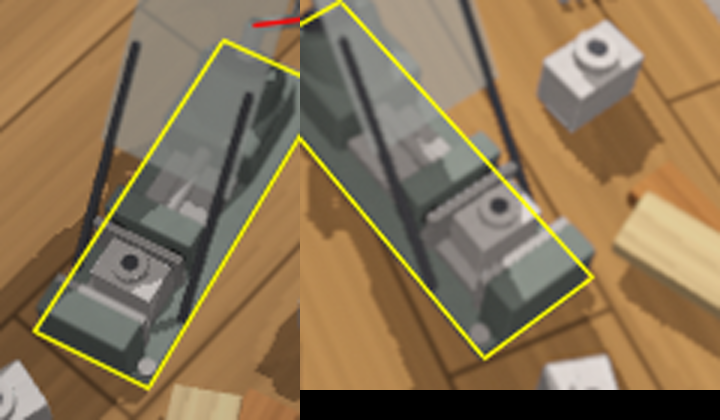

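```bash
cat >> circ.py <<'E'
    print('relative arc')
    for x in [float(v) for v in sys.argv[1:]]:
        print(x,((tcp(x)-tcp(th))/1000).round(4).tolist())
E
python3 circ.py 207 213 219 225 | tail -4
```

```text
207.0 [0.0056, -0.0007, 0.0014]
213.0 [0.0119, -0.0021, 0.0033]
219.0 [0.018, -0.004, 0.0056]
225.0 [0.0238, -0.0065, 0.0082]
```

>>> apply_moves:
  series:
    - [0, [0.0056, -0.0012, 0.0014], 0]
    - [0, [0.0119, -0.0026, 0.0033], 0]
    - [0, [0.018, -0.0045, 0.0056], 0]
    - [0, [0.0238, -0.007, 0.0082], 0]

```text
time: 19.0
tool_pos: [587.5, 71.1, 160.6]
tcp_rot: [-179.8, -0.4, 103.1]
ft_force: [-1.4, 3.6, -6.2]
finger_gap: 20.2
```

```bash
python3 circ.py 231 237 243 249
```

```text
T 19.0 [587.5  71.1 160.6] [-179.8   -0.4  103.1] F [-1.4  3.6 -6.2] gap 20.2
theta 224.4 rad 66.1 out -0.2 Ft 5.1 Fr 4.4 Fn -2.9
231.0 [0.0053, -0.004, 0.0038] xrel -78.3
237.0 [0.0102, -0.0074, 0.007] xrel -73.8
243.0 [0.0146, -0.0114, 0.0103] xrel -68.9
249.0 [0.0185, -0.0157, 0.0139] xrel -63.8
relative arc
231.0 [0.0059, -0.0033, 0.0032]
237.0 [0.0109, -0.0067, 0.0063]
243.0 [0.0153, -0.0107, 0.0097]
249.0 [0.0191, -0.015, 0.0133]
```

>>> apply_moves:
  series:
    - [0, [0.0059, -0.0035, 0.0034], 0]
    - [0, [0.0109, -0.007, 0.0066], 0]
    - [0, [0.0109, -0.007, 0.0066], 0]

```text
time: 19.38
tool_pos: [599.3, 63.2, 167.9]
tcp_rot: [-179.9, -0.4, 103.0]
ft_force: [1.8, 0.3, -4.2]
finger_gap: 19.9
```

```bash
python3 circ.py 243 249 255
```

```text
T 19.375 [599.3  63.2 167.9] [-179.9   -0.4  103. ] F [ 1.8  0.3 -4.2] gap 19.9
theta 238.3 rad 65.8 out -0.2 Ft 1.0 Fr 2.8 Fn -3.5
243.0 [0.0028, -0.0035, 0.003] xrel -68.9
249.0 [0.0066, -0.0078, 0.0066] xrel -63.8
255.0 [0.0099, -0.0125, 0.0103] xrel -58.6
relative arc
243.0 [0.0034, -0.0031, 0.0027]
249.0 [0.0073, -0.0074, 0.0062]
255.0 [0.0105, -0.0121, 0.0099]
```

>>> apply_moves:
  series:
    - [0, [0.0034, -0.0033, 0.0028], 0]
    - [0, [0.0073, -0.0076, 0.0064], 0]

```text
time: 19.62
tool_pos: [606.5, 55.3, 174.4]
tcp_rot: [-179.8, -0.4, 103.0]
ft_force: [-2.2, 1.9, -4.8]
finger_gap: 19.6
```

```bash
python3 circ.py 255 261; python3 - <<'E'
from geo import *
for nm,c in (('scene',(230,250,330,390)),('side',(310,270,450,400))):
    p=snap(nm);cv2.imwrite('pics/'+nm+'2f.png',cv2.resize(p['color'][c[1]:c[3],c[0]:c[2]],None,fx=3,fy=3,interpolation=cv2.INTER_CUBIC))
    for q in ('jaw_face','block'):
        for d in spotter.search_frame(p,q)[:3]: print(nm,q,round(d['p'],2),iV(c2w(p,d['xyz'])).round(0))
a,b=cv2.imread('pics/scene2f.png'),cv2.imread('pics/side2f.png')
o=np.zeros((max(a.shape[0],b.shape[0]),a.shape[1]+b.shape[1],3),np.uint8);o[:a.shape[0],:a.shape[1]]=a;o[:b.shape[0],a.shape[1]:]=b
cv2.imwrite('pics/ss16.png',o)
E
```

```text
T 19.625 [606.5  55.3 174.4] [-179.8   -0.4  103. ] F [-2.2  1.9 -4.8] gap 19.6
theta 249.2 rad 65.4 out -0.2 Ft 5.0 Fr 0.0 Fn -2.6
255.0 [0.0027, -0.0046, 0.0039] xrel -58.6
261.0 [0.0053, -0.0096, 0.0077] xrel -53.1
relative arc
255.0 [0.0031, -0.0045, 0.0036]
261.0 [0.0058, -0.0095, 0.0074]
scene jaw_face 0.44 [89.  1. 75.]
scene block 0.85 [281. -27.  58.]
scene block 0.66 [122.   8.  74.]
scene block 0.57 [ 54. 189.  57.]
side jaw_face 0.7 [120.  -3.  74.]
side block 0.9 [ 44. 173.  60.]
side block 0.81 [278. -50.  63.]
side block 0.79 [119.  -5.  78.]
```

View pics/ss16.png

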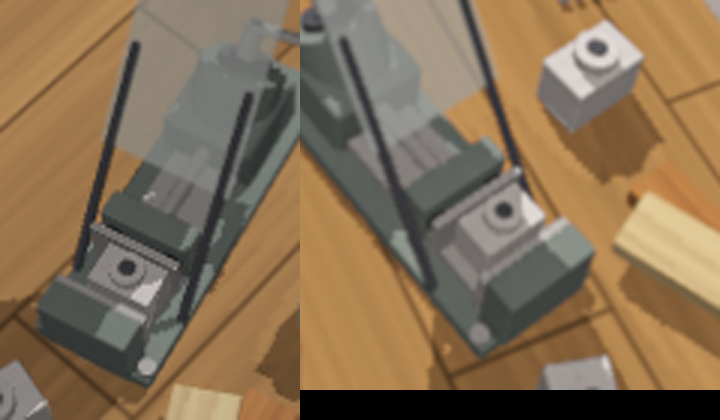

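>>> apply_moves:
  series:
    - [0, [0.003, -0.0045, 0.0038], 0]
    - [0, [0.0056, -0.0095, 0.0076], 0]

```text
time: 20.18
tool_pos: [612.1, 45.4, 182.0]
tcp_rot: [-179.8, -0.3, 103.0]
ft_force: [-4.5, 1.8, -5.7]
finger_gap: 20.1
```

```bash
python3 circ.py 266 270 274
```

```text
T 20.175 [612.1  45.4 182. ] [-179.8   -0.3  103. ] F [-4.5  1.8 -5.7] gap 20.1
theta 261.2 rad 65.1 out -0.2 Ft 6.1 Fr -3.1 Fn -3.1
266.0 [0.0015, -0.0041, 0.0033] xrel -48.5
270.0 [0.0025, -0.0076, 0.0059] xrel -44.8
274.0 [0.0032, -0.0113, 0.0085] xrel -41.1
relative arc
266.0 [0.0016, -0.0041, 0.0031]
270.0 [0.0026, -0.0077, 0.0057]
274.0 [0.0033, -0.0114, 0.0083]
```

>>> apply_moves:
  series:
    - [0, [0.0012, -0.0041, 0.0032], 0]
    - [0, [0.002, -0.0077, 0.0058], 0]

```text
time: 20.42
tool_pos: [614.1, 37.5, 187.8]
tcp_rot: [-179.8, -0.3, 103.0]
ft_force: [-1.6, 1.3, -7.5]
finger_gap: 20.2
```

```bash
python3 circ.py 274 278 282
```

```text
T 20.425 [614.1  37.5 187.8] [-179.8   -0.3  103. ] F [-1.6  1.3 -7.5] gap 20.2
theta 270.1 rad 64.5 out -0.2 Ft 5.7 Fr -1.3 Fn -5.2
274.0 [0.0011, -0.0033, 0.0027] xrel -41.1
278.0 [0.0015, -0.007, 0.0053] xrel -37.4
282.0 [0.0016, -0.0108, 0.0078] xrel -33.7
relative arc
274.0 [0.0007, -0.0035, 0.0025]
278.0 [0.001, -0.0072, 0.0051]
282.0 [0.0011, -0.011, 0.0077]
```

```bash
python3 circ.py 276 282 288 294 300
```

```text
T 20.425 [614.1  37.5 187.8] [-179.8   -0.3  103. ] F [-1.6  1.3 -7.5] gap 20.2
theta 270.1 rad 64.5 out -0.2 Ft 5.7 Fr -1.3 Fn -5.2
276.0 [0.0013, -0.0052, 0.004] xrel -39.2
282.0 [0.0016, -0.0108, 0.0078] xrel -33.7
288.0 [0.0011, -0.0164, 0.0116] xrel -28.3
294.0 [-0.0001, -0.022, 0.0153] xrel -23.1
300.0 [-0.002, -0.0276, 0.0187] xrel -18.2
relative arc
276.0 [0.0009, -0.0054, 0.0038]
282.0 [0.0011, -0.011, 0.0077]
288.0 [0.0006, -0.0166, 0.0114]
294.0 [-0.0006, -0.0222, 0.0151]
300.0 [-0.0024, -0.0278, 0.0186]
```

>>> apply_moves:
  series:
    - [0, [0.001, -0.0054, 0.0039], 0]
    - [0, [0.0012, -0.011, 0.0078], 0]

```text
time: 20.68
tool_pos: [615.0, 26.1, 195.6]
tcp_rot: [-179.8, -0.4, 103.0]
ft_force: [-4.5, 2.2, -7.3]
finger_gap: 19.7
```

```bash
python3 circ.py 287 292 296; python3 - <<'E'
from geo import *
for nm,c in (('scene',(230,250,330,390)),('side',(310,270,450,400))):
    p=snap(nm);cv2.imwrite('pics/'+nm+'2f.png',cv2.resize(p['color'][c[1]:c[3],c[0]:c[2]],None,fx=3.3,fy=3.3,interpolation=cv2.INTER_CUBIC))
a,b=cv2.imread('pics/scene2f.png'),cv2.imread('pics/side2f.png')
o=np.zeros((max(a.shape[0],b.shape[0]),a.shape[1]+b.shape[1],3),np.uint8);o[:a.shape[0],:a.shape[1]]=a;o[:b.shape[0],a.shape[1]:]=b
cv2.imwrite('pics/ss17.png',o)
E
```

```text
T 20.675 [615.   26.1 195.6] [-179.8   -0.4  103. ] F [-4.5  2.2 -7.3] gap 19.7
theta 282.4 rad 64.3 out -0.2 Ft 5.8 Fr -5.2 Fn -4.1
287.0 [0.0004, -0.0042, 0.0031] xrel -29.2
292.0 [-0.0005, -0.0089, 0.0062] xrel -24.8
296.0 [-0.0015, -0.0126, 0.0086] xrel -21.4
relative arc
287.0 [-0.0003, -0.0043, 0.0029]
292.0 [-0.0012, -0.009, 0.006]
296.0 [-0.0022, -0.0127, 0.0083]
```

View pics/ss17.png

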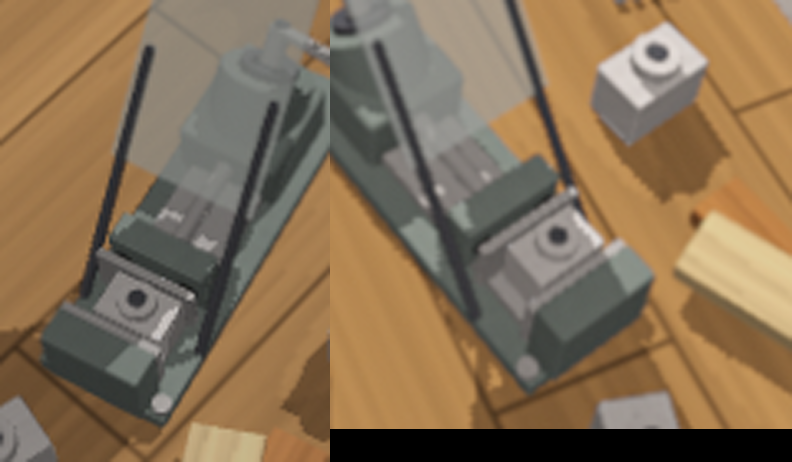

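>>> apply_moves:
  series:
    - [0, [-0.001, -0.0043, 0.003], 0]
    - [0, [-0.0022, -0.009, 0.006], 0]

```text
time: 21.02
tool_pos: [612.8, 16.1, 202.2]
tcp_rot: [-179.8, -0.3, 103.0]
ft_force: [-1.1, 1.3, -8.0]
finger_gap: 19.9
```

```bash
python3 circ.py 296 300 304
```

```text
T 21.025 [612.8  16.1 202.2] [-179.8   -0.3  103. ] F [-1.1  1.3 -8. ] gap 19.9
theta 293.3 rad 63.6 out -0.2 Ft 5.0 Fr -3.0 Fn -5.7
296.0 [0.0006, -0.0026, 0.002] xrel -21.4
300.0 [-0.0007, -0.0062, 0.0043] xrel -18.2
304.0 [-0.0023, -0.0099, 0.0065] xrel -15.0
relative arc
296.0 [-0.0007, -0.0025, 0.0016]
300.0 [-0.002, -0.0062, 0.0039]
304.0 [-0.0037, -0.0098, 0.0061]
```

>>> apply_moves:
  series:
    - [0, [-0.0012, -0.0035, 0.0015], 0]
    - [0, [-0.003, -0.0078, 0.004], 0]

```text
time: 21.28
tool_pos: [609.9, 8.5, 206.8]
tcp_rot: [-179.8, -0.3, 103.0]
ft_force: [-2.4, 5.7, -4.0]
finger_gap: 19.7
```

```bash
python3 circ.py 306 310 ; python3 - <<'E'
from geo import *
for nm,c in (('scene',(230,150,370,330)),('side',(260,150,400,330))):
    p=snap(nm);draw(p,np.radians(302),np.radians(90),nm+'2f.png',c,2.8)
cv2.imwrite('pics/ss18.png',np.hstack([cv2.imread('pics/scene2f.png'),cv2.imread('pics/side2f.png')]))
E
```

```text
T 21.275 [609.9   8.5 206.8] [-179.8   -0.3  103. ] F [-2.4  5.7 -4. ] gap 19.7
theta 301.8 rad 63.3 out -0.3 Ft 5.6 Fr -4.7 Fn 0.3
306.0 [-0.0003, -0.004, 0.003] xrel -13.5
310.0 [-0.0024, -0.0075, 0.0051] xrel -10.6
relative arc
306.0 [-0.0019, -0.0038, 0.0023]
310.0 [-0.0039, -0.0073, 0.0043]
```

View pics/ss18.png

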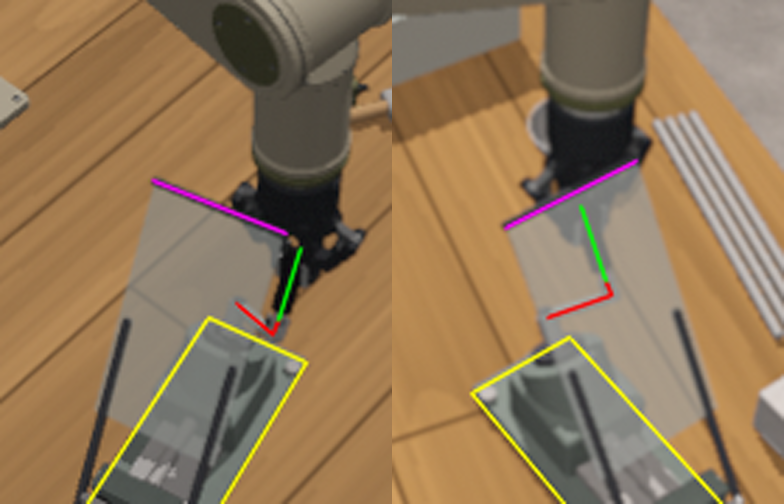

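```bash
python3 - <<'E'
from push import *
for t,g in ((-58,20),(-58,0),(-51,0),(-44,0),(-37,0),(-30,0),(-23,0),(-16,0)):
    c,y=pose(t,g); print(t,g,c.round(1),round(y,1),'xyrel',(iV(c)[:2]-[HX,0]).round(0), 'tip xy',(c+50*np.array([np.cos(np.radians(y-90)),np.sin(np.radians(y-90)),0])).round(0), grip(np.radians(t),np.pi/2,42).round(0),grip(np.radians(t),np.pi/2,78).round(0))
E
```

```text
-58 20 [589.1  77.  197.3] 59.6 xyrel [-89.  49.] tip xy [632.  52. 197.] [614.  -3. 199.] [609.  17. 229.]
-58 0 [579.   59.7 197.3] 59.6 xyrel [-74.  35.] tip xy [622.  34. 197.] [614.  -3. 199.] [609.  17. 229.]
-51 0 [580.4  56.  201. ] 54.0 xyrel [-70.  36.] tip xy [621.  27. 201.] [611.  -9. 203.] [606.  11. 232.]
-44 0 [581.3  52.  204.3] 48.4 xyrel [-66.  36.] tip xy [619.  19. 204.] [607. -15. 206.] [602.   5. 236.]
-37 0 [581.5  47.7 207.3] 42.8 xyrel [-62.  35.] tip xy [615.  11. 207.] [602. -21. 209.] [597.  -1. 239.]
-30 0 [581.2  43.3 209.8] 37.2 xyrel [-58.  34.] tip xy [611.   3. 210.] [596. -26. 212.] [591.  -6. 241.]
-23 0 [580.3  38.7 211.8] 31.6 xyrel [-53.  32.] tip xy [607.  -4. 212.] [590. -30. 214.] [585. -10. 243.]
-16 0 [578.9  34.  213.4] 26.0 xyrel [-49.  29.] tip xy [601. -11. 213.] [583. -34. 215.] [578. -14. 245.]
```

>>> apply_moves:
  series:
    - [1, [0, 0, 0], 0]
    - [1, [0, 0.0, 0], 0]
    - [1, [-0.006, 0.025, 0.005], 0]
    - [1, [-0.01, 0.05, 0.01], 0]
    - [1, [-0.005, 0.07, 0.01], -0.12]

```text
time: 22.0
tool_pos: [605.4, 78.8, 218.6]
tcp_rot: [-180.0, -0.3, 96.0]
ft_force: [0.1, 0.2, -0.1]
finger_gap: 85.3
```

>>> apply_moves:
  series:
    - [1, [-0.004, 0, 0], -0.18]
    - [1, [-0.008, 0, -0.004], -0.36]
    - [1, [-0.012, -0.001, -0.008], -0.54]
    - [1, [-0.016, -0.002, -0.013], -0.635]
    - [1, [-0.016, -0.002, -0.013], -0.635]

```text
time: 22.62
tool_pos: [589.6, 76.5, 205.9]
tcp_rot: [180.0, -0.3, 59.6]
ft_force: [0.2, 0.1, -0.4]
finger_gap: 85.4
```

```bash
python3 st.py; python3 - <<'E'
from geo import *
p=snap('wrist');draw(p,np.radians(302),np.radians(90),'w19.png',None,1.0)
for nm,c in (('scene',(230,150,370,330)),('side',(260,150,400,330))):
    p=snap(nm);draw(p,np.radians(302),np.radians(90),nm+'2f.png',c,2.8)
cv2.imwrite('pics/ss19.png',np.hstack([cv2.imread('pics/scene2f.png'),cv2.imread('pics/side2f.png')]))
E
```

```text
22.625 [589.6  76.5 205.9] [180.   -0.3  59.6] [ 0.2  0.1 -0.4] 85.4
a,n,b -64.96311610747212 101.65758022111187 55.59718286130089 57.41985251049077 120.64190843485815 xrel -88.14905130904549
```

View pics/ss19.png

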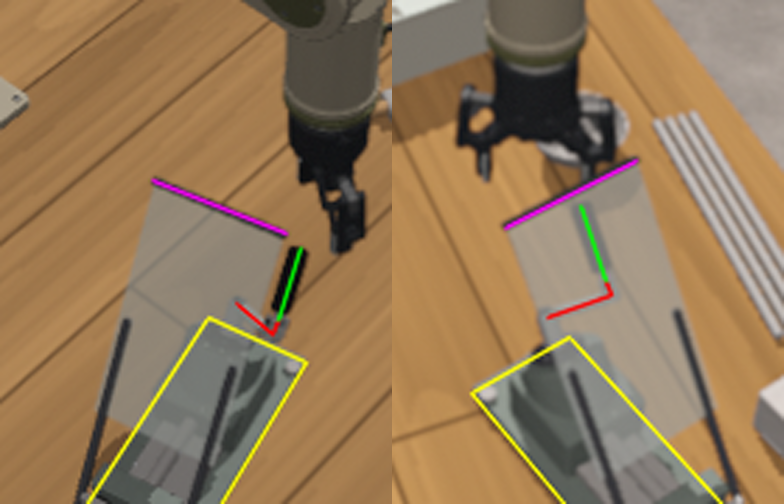

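View pics/w19.png

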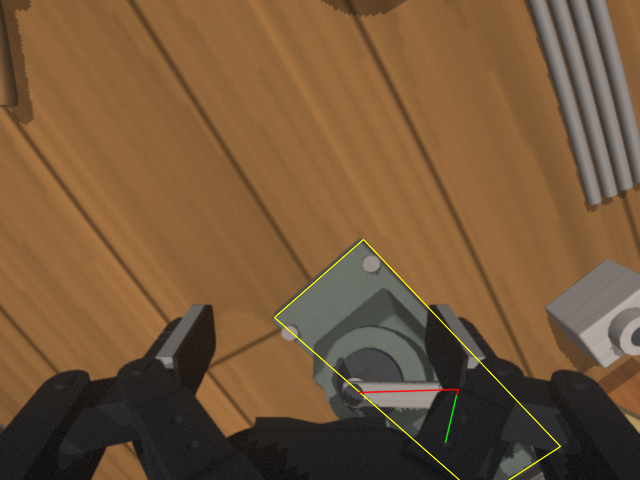

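```bash
cat > push2.py <<'E'
from geo import *
def pose(thd,gap=0,out=8,dz=8):
    th=np.radians(thd); a=arm(th)
    al=np.arctan2(a@ey,a@ex)+np.radians(out)
    ty=np.cos(al)*ex+np.sin(al)*ey; N=-(-np.sin(al)*ex+np.cos(al)*ey)
    ss=np.linspace(50,78,13); pts=np.array([grip(th,np.pi/2,s) for s in ss])
    back=pts@(-N); rad=pts@ty
    w=np.exp((back-back.max())/3);w/=w.sum()
    B=back.max()+10.5+11+gap; R=(w@rad)-50
    C=-N*B+ty*R
    z=grip(th,np.pi/2,42)[2]-2+dz
    return np.array([C[0],C[1],z]),np.degrees(np.arctan2(ty[1],ty[0]))+90,N
def status(ths):
    s=sense();T=s['tool_pos'];Y=s['tcp_rot'][2];F=s['ft_force']
    print('T',s['time'],T.round(1),round(Y,1),'F',F.round(1))
    best=min(np.arange(-70,30,.5),key=lambda t:np.linalg.norm((pose(t)[0]-T)[:2]))
    th=np.radians(best);t=-np.sin(th)*u-np.cos(th)*ey
    print('theta~',best,'err',(pose(best)[0]-T).round(1),'Ft',round(-F@t,1),'Fa',round(-F@arm(th),1),'FN',round(-F@pose(best)[2],1))
    for q in ths:
        c,y,N=pose(q); print(q,((c-T)/1000).round(4).tolist(),round(np.radians(y-Y),3),'xrel',round(iV(c)[0]-HX),c.round(1),round(y,1))
if __name__=='__main__':
    import sys
    status([float(v) for v in sys.argv[1:]])
E
python3 push2.py -58 -52 -46 -40 -34 -28 -22 -16 -10 0; python3 -c "
from push2 import *
c,y,N=pose(-58,20);print(c,y,N)"
```

```text
T 22.775 [590.   76.7 206.3] 59.7 F [-0.2 -0.3  0.2]
theta~ -70.0 err [-28.4 -31.1  -8. ] Ft -0.4 Fa 0.1 FN -0.3
-58.0 [-0.0274, -0.0332, -0.001] 0.426 xrel -62 [562.6  43.5 205.3] 84.1
-52.0 [-0.0272, -0.0342, 0.0022] 0.33 xrel -61 [562.8  42.4 208.5] 78.6
-46.0 [-0.027, -0.0352, 0.0051] 0.23 xrel -60 [563.   41.4 211.4] 72.9
-40.0 [-0.0268, -0.0362, 0.0078] 0.126 xrel -59 [563.2  40.4 214.1] 66.9
-34.0 [-0.0265, -0.0373, 0.0101] 0.017 xrel -58 [563.5  39.4 216.4] 60.7
-28.0 [-0.0262, -0.0385, 0.0122] -0.096 xrel -57 [563.8  38.2 218.4] 54.2
-22.0 [-0.0257, -0.0399, 0.0138] -0.214 xrel -55 [564.3  36.8 220.1] 47.5
-16.0 [-0.0252, -0.0416, 0.0151] -0.335 xrel -53 [564.8  35.  221.4] 40.5
-10.0 [-0.0246, -0.0438, 0.016] -0.46 xrel -51 [565.3  32.8 222.2] 33.4
0.0 [-0.0242, -0.0486, 0.0165] -0.672 xrel -46 [565.8  28.1 222.8] 21.2
[564.61464271  63.34469747 205.27328775] 84.098086377239 [-0.10282576 -0.99469938 -0.        ]
```

>>> apply_moves:
  series:
    - [1, [-0.01, -0.002, 0], 0.18]
    - [1, [-0.02, -0.006, 0], 0.36]
    - [1, [-0.0254, -0.0134, -0.001], 0.426]
    - [1, [-0.0254, -0.0134, -0.001], 0.426]

```text
time: 23.28
tool_pos: [564.8, 62.9, 205.7]
tcp_rot: [179.9, -0.3, 84.1]
ft_force: [0.7, -0.1, -0.2]
finger_gap: 85.1
```

```bash
python3 push2.py -58 -54 -50 -46 -42 -38
```

```text
T 23.275 [564.8  62.9 205.7] 84.1 F [ 0.7 -0.1 -0.2]
theta~ -70.0 err [ -3.2 -17.4  -7.4] Ft 0.2 Fa -0.6 FN -0.1
-58.0 [-0.0022, -0.0195, -0.0004] -0.0 xrel -62 [562.6  43.5 205.3] 84.1
-54.0 [-0.002, -0.0202, 0.0017] -0.064 xrel -61 [562.7  42.8 207.4] 80.4
-50.0 [-0.0019, -0.0209, 0.0038] -0.129 xrel -61 [562.9  42.1 209.5] 76.7
-46.0 [-0.0018, -0.0215, 0.0057] -0.196 xrel -60 [563.   41.4 211.4] 72.9
-42.0 [-0.0016, -0.0222, 0.0075] -0.265 xrel -59 [563.1  40.8 213.2] 68.9
-38.0 [-0.0015, -0.0228, 0.0092] -0.336 xrel -59 [563.3  40.1 214.9] 64.8
```

>>> apply_moves:
  series:
    - [1, [-0.001, -0.01, 0], 0]
    - [1, [-0.0022, -0.0195, 0], 0]
    - [1, [-0.002, -0.0202, 0.0017], -0.064]
    - [1, [-0.0019, -0.0209, 0.0038], -0.129]

```text
time: 23.78
tool_pos: [562.4, 42.1, 208.8]
tcp_rot: [-180.0, -0.4, 76.6]
ft_force: [-0.5, 5.3, -3.2]
finger_gap: 85.2
```

```bash
sed -i 's/^    best=min.*/    best=min(np.arange(-70,30,.5),key=lambda t:abs(pose(t)[1]-Y))/' push2.py; python3 push2.py -46 -42 -38 -34; python3 - <<'E'
from geo import *
p=snap('wrist');draw(p,np.radians(-50),np.radians(90),'w20.png',None,1.0)
E
```

```text
T 23.775 [562.4  42.1 208.8] 76.6 F [-0.5  5.3 -3.2]
theta~ -50.0 err [ 0.5 -0.   0.7] Ft 5.2 Fa 3.4 FN 5.1
-46.0 [0.0006, -0.0007, 0.0026] -0.065 xrel -60 [563.   41.4 211.4] 72.9
-42.0 [0.0008, -0.0014, 0.0044] -0.134 xrel -59 [563.1  40.8 213.2] 68.9
-38.0 [0.0009, -0.002, 0.0061] -0.205 xrel -59 [563.3  40.1 214.9] 64.8
-34.0 [0.0011, -0.0027, 0.0076] -0.277 xrel -58 [563.5  39.4 216.4] 60.7
```

View pics/w20.png

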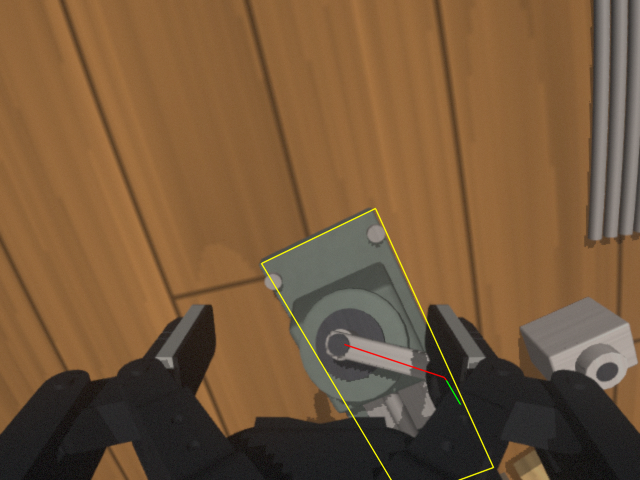

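>>> apply_moves:
  series:
    - [1, [0.0006, -0.0007, 0.0026], -0.065]
    - [1, [0.0008, -0.0014, 0.0044], -0.134]

```text
time: 24.08
tool_pos: [562.7, 41.4, 212.7]
tcp_rot: [-179.9, -0.4, 68.7]
ft_force: [0.1, 5.9, -1.6]
finger_gap: 85.5
```

```bash
python3 push2.py -38 -34 -30
```

```text
T 24.075 [562.7  41.4 212.7] 68.7 F [ 0.1  5.9 -1.6]
theta~ -42.0 err [ 0.4 -0.7  0.5] Ft 4.8 Fa 3.2 FN 5.6
-38.0 [0.0006, -0.0013, 0.0022] -0.067 xrel -59 [563.3  40.1 214.9] 64.8
-34.0 [0.0007, -0.002, 0.0037] -0.139 xrel -58 [563.5  39.4 216.4] 60.7
-30.0 [0.001, -0.0028, 0.0051] -0.214 xrel -57 [563.7  38.6 217.8] 56.4
```

>>> apply_moves:
  series:
    - [1, [0.0006, -0.0013, 0.0022], -0.067]
    - [1, [0.0007, -0.002, 0.0037], -0.139]

```text
time: 24.32
tool_pos: [563.6, 40.2, 216.5]
tcp_rot: [-179.8, -0.5, 60.7]
ft_force: [1.6, 6.7, 0.1]
finger_gap: 85.4
```

```bash
python3 push2.py -31 -28 -25 -22
```

```text
T 24.325 [563.6  40.2 216.5] 60.7 F [1.6 6.7 0.1]
theta~ -34.0 err [-0.2 -0.8 -0. ] Ft 5.4 Fa 2.4 FN 6.7
-31.0 [0.0, -0.0014, 0.001] -0.056 xrel -57 [563.6  38.8 217.5] 57.5
-28.0 [0.0002, -0.002, 0.002] -0.113 xrel -57 [563.8  38.2 218.4] 54.2
-25.0 [0.0004, -0.0027, 0.0029] -0.171 xrel -56 [564.   37.5 219.3] 50.9
-22.0 [0.0007, -0.0034, 0.0036] -0.23 xrel -55 [564.3  36.8 220.1] 47.5
```

>>> apply_moves:
  series:
    - [1, [0.0, -0.0014, 0.001], -0.056]
    - [1, [0.0002, -0.002, 0.002], -0.113]

```text
time: 24.58
tool_pos: [564.6, 38.9, 219.1]
tcp_rot: [-179.9, -0.7, 54.2]
ft_force: [2.4, 6.3, 1.4]
finger_gap: 85.4
```

```bash
python3 push2.py -25 -22 -19; python3 - <<'E'
from geo import *
for nm,c in (('scene',(230,250,330,390)),('side',(310,270,450,400))):
    p=snap(nm);cv2.imwrite('pics/'+nm+'2f.png',cv2.resize(p['color'][c[1]:c[3],c[0]:c[2]],None,fx=3.3,fy=3.3,interpolation=cv2.INTER_CUBIC))
a,b=cv2.imread('pics/scene2f.png'),cv2.imread('pics/side2f.png')
o=np.zeros((max(a.shape[0],b.shape[0]),a.shape[1]+b.shape[1],3),np.uint8);o[:a.shape[0],:a.shape[1]]=a;o[:b.shape[0],a.shape[1]:]=b
cv2.imwrite('pics/ss21.png',o)
E
```

```text
T 24.575 [564.6  38.9 219.1] 54.2 F [2.4 6.3 1.4]
theta~ -28.0 err [-0.8 -0.7 -0.7] Ft 5.1 Fa 1.5 FN 6.5
-25.0 [-0.0005, -0.0014, 0.0002] -0.058 xrel -56 [564.   37.5 219.3] 50.9
-22.0 [-0.0003, -0.0021, 0.001] -0.117 xrel -55 [564.3  36.8 220.1] 47.5
-19.0 [-0.0, -0.003, 0.0017] -0.177 xrel -54 [564.5  36.  220.8] 44.0
```

View pics/ss21.png

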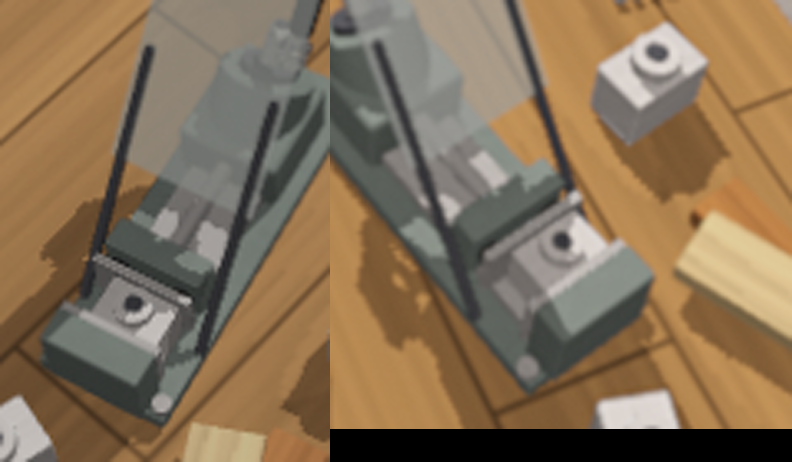

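>>> apply_moves:
  series:
    - [1, [-0.0003, -0.001, 0.0004], -0.058]
    - [1, [-0.0001, -0.0017, 0.0012], -0.117]

```text
time: 24.92
tool_pos: [565.6, 37.6, 221.4]
tcp_rot: [-180.0, -0.8, 47.4]
ft_force: [2.8, 4.6, 2.5]
finger_gap: 85.2
```

```bash
python3 push2.py -19 -16 -13 -10
```

```text
T 24.925 [565.6  37.6 221.4] 47.4 F [2.8 4.6 2.5]
theta~ -22.0 err [-1.4 -0.8 -1.3] Ft 4.1 Fa 0.2 FN 5.3
-19.0 [-0.0011, -0.0017, -0.0006] -0.06 xrel -54 [564.5  36.  220.8] 44.0
-16.0 [-0.0008, -0.0026, -0.0001] -0.121 xrel -53 [564.8  35.  221.4] 40.5
-13.0 [-0.0005, -0.0037, 0.0004] -0.183 xrel -52 [565.1  34.  221.9] 36.9
-10.0 [-0.0003, -0.0048, 0.0008] -0.246 xrel -51 [565.3  32.8 222.2] 33.4
```

>>> apply_moves:
  series:
    - [1, [-0.0009, -0.0017, -0.0003], -0.06]
    - [1, [-0.0007, -0.0026, 0.0002], -0.121]

```text
time: 25.18
tool_pos: [566.3, 35.6, 223.0]
tcp_rot: [180.0, -1.1, 40.5]
ft_force: [3.2, 6.0, 3.7]
finger_gap: 85.5
```

```bash
python3 push2.py -13 -10 -7 -4; python3 - <<'E'
from geo import *
for nm,c in (('scene',(230,250,330,390)),('side',(310,270,450,400))):
    p=snap(nm);cv2.imwrite('pics/'+nm+'2f.png',cv2.resize(p['color'][c[1]:c[3],c[0]:c[2]],None,fx=3.3,fy=3.3,interpolation=cv2.INTER_CUBIC))
a,b=cv2.imread('pics/scene2f.png'),cv2.imread('pics/side2f.png')
o=np.zeros((max(a.shape[0],b.shape[0]),a.shape[1]+b.shape[1],3),np.uint8);o[:a.shape[0],:a.shape[1]]=a;o[:b.shape[0],a.shape[1]:]=b
cv2.imwrite('pics/ss22.png',o)
for nm,c in (('scene',(230,150,370,330)),('side',(260,150,400,330))):
    p=snap(nm);draw(p,np.radians(-16),np.radians(90),nm+'2f.png',c,2.8)
cv2.imwrite('pics/ss22b.png',np.hstack([cv2.imread('pics/scene2f.png'),cv2.imread('pics/side2f.png')]))
E
```

```text
T 25.175 [566.3  35.6 223. ] 40.5 F [3.2 6.  3.7]
theta~ -16.0 err [-1.5 -0.6 -1.6] Ft 4.8 Fa 0.7 FN 6.3
-13.0 [-0.0012, -0.0016, -0.0011] -0.062 xrel -52 [565.1  34.  221.9] 36.9
-10.0 [-0.0009, -0.0028, -0.0007] -0.125 xrel -51 [565.3  32.8 222.2] 33.4
-7.0 [-0.0007, -0.0041, -0.0004] -0.188 xrel -50 [565.6  31.5 222.5] 29.7
-4.0 [-0.0006, -0.0055, -0.0003] -0.252 xrel -48 [565.7  30.1 222.7] 26.1
```

View pics/ss22.png

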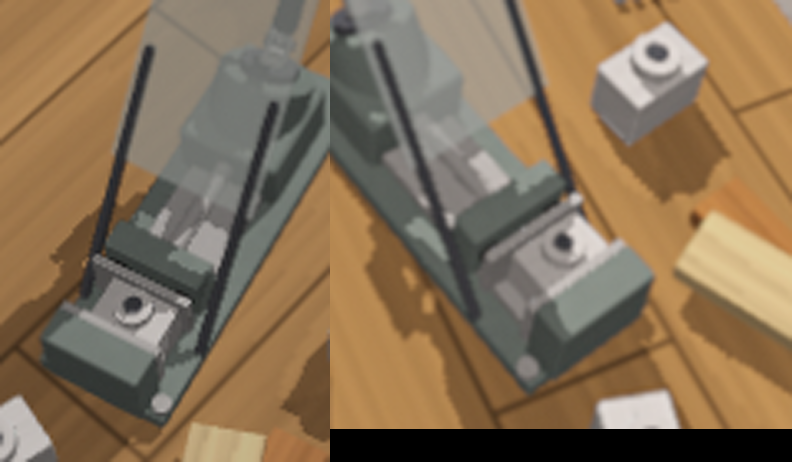

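View pics/ss22b.png

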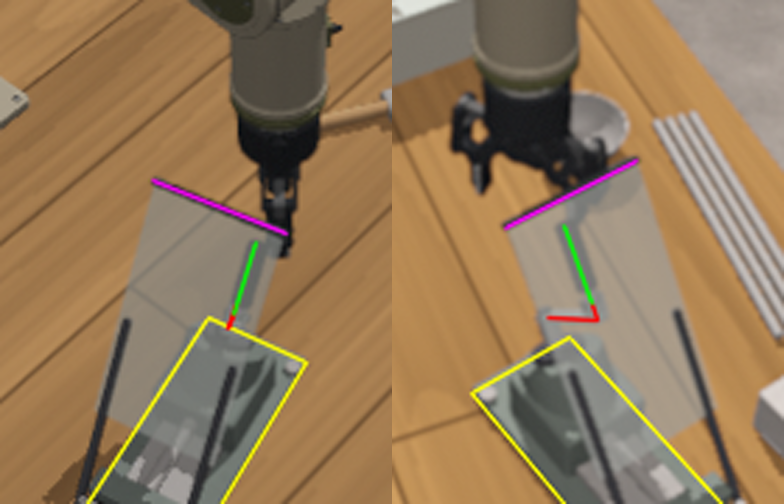

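>>> apply_moves:
  series:
    - [1, [-0.0009, -0.0016, -0.0006], -0.062]
    - [1, [-0.0006, -0.0028, -0.0002], -0.125]

```text
time: 25.62
tool_pos: [567.2, 33.2, 224.2]
tcp_rot: [179.9, -1.3, 33.4]
ft_force: [4.1, 6.4, 3.3]
finger_gap: 85.4
```

```bash
python3 push2.py -7 -4 -1 2
```

```text
T 25.625 [567.2  33.2 224.2] 33.4 F [4.1 6.4 3.3]
theta~ -10.0 err [-1.8 -0.4 -2. ] Ft 5.8 Fa 1.4 FN 7.0
-7.0 [-0.0016, -0.0017, -0.0017] -0.064 xrel -50 [565.6  31.5 222.5] 29.7
-4.0 [-0.0015, -0.0031, -0.0015] -0.128 xrel -48 [565.7  30.1 222.7] 26.1
-1.0 [-0.0014, -0.0046, -0.0014] -0.192 xrel -47 [565.8  28.6 222.8] 22.4
2.0 [-0.0015, -0.0062, -0.0014] -0.256 xrel -45 [565.7  27.  222.8] 18.8
```

>>> apply_moves:
  series:
    - [1, [-0.0012, -0.0017, -0.001], -0.064]
    - [1, [-0.0012, -0.0031, -0.001], -0.128]

```text
time: 25.88
tool_pos: [567.9, 30.7, 225.1]
tcp_rot: [179.8, -1.6, 26.0]
ft_force: [5.0, 6.7, 4.9]
finger_gap: 85.1
```

```bash
python3 push2.py -1 2 5 8
```

```text
T 25.875 [567.9  30.7 225.1] 26.0 F [5.  6.7 4.9]
theta~ -4.0 err [-2.2 -0.5 -2.4] Ft 6.5 Fa 1.1 FN 7.5
-1.0 [-0.0022, -0.002, -0.0023] -0.063 xrel -47 [565.8  28.6 222.8] 22.4
2.0 [-0.0022, -0.0037, -0.0023] -0.127 xrel -45 [565.7  27.  222.8] 18.8
5.0 [-0.0024, -0.0053, -0.0025] -0.191 xrel -44 [565.5  25.3 222.7] 15.1
8.0 [-0.0023, -0.0069, -0.0027] -0.254 xrel -42 [565.7  23.7 222.4] 11.5
```

>>> apply_moves:
  series:
    - [1, [-0.0015, -0.002, -0.001], -0.063]
    - [1, [-0.0015, -0.0037, -0.001], -0.127]

```text
time: 26.12
tool_pos: [568.6, 27.3, 226.3]
tcp_rot: [179.7, -1.9, 18.7]
ft_force: [6.5, 4.8, 2.5]
finger_gap: 85.4
```

```bash
python3 push2.py 5 8 11 14
```

```text
T 26.125 [568.6  27.3 226.3] 18.7 F [6.5 4.8 2.5]
theta~ 2.0 err [-2.9 -0.3 -3.5] Ft 7.3 Fa 1.4 FN 7.7
5.0 [-0.0031, -0.002, -0.0036] -0.063 xrel -44 [565.5  25.3 222.7] 15.1
8.0 [-0.003, -0.0036, -0.0038] -0.127 xrel -42 [565.7  23.7 222.4] 11.5
11.0 [-0.0025, -0.0052, -0.0041] -0.19 xrel -41 [566.2  22.2 222.1] 7.8
14.0 [-0.0021, -0.0069, -0.0046] -0.253 xrel -39 [566.5  20.5 221.7] 4.3
```

>>> apply_moves:
  series:
    - [1, [-0.002, -0.002, -0.0025], -0.063]
    - [1, [-0.0025, -0.0036, -0.0035], -0.127]

```text
time: 26.38
tool_pos: [568.7, 24.0, 225.2]
tcp_rot: [179.7, -2.4, 11.4]
ft_force: [8.3, 5.6, 5.4]
finger_gap: 85.4
```

```bash
python3 push2.py 11 14 17 20; python3 - <<'E'
from geo import *
for nm,c in (('scene',(230,150,370,330)),('side',(260,150,400,330))):
    p=snap(nm);draw(p,np.radians(0),np.radians(90),nm+'2f.png',c,2.8)
cv2.imwrite('pics/ss23b.png',np.hstack([cv2.imread('pics/scene2f.png'),cv2.imread('pics/side2f.png')]))
E
```

```text
T 26.375 [568.7  24.  225.2] 11.4 F [8.3 5.6 5.4]
theta~ 8.0 err [-3.1 -0.2 -2.8] Ft 9.3 Fa 1.2 FN 9.2
11.0 [-0.0025, -0.0018, -0.0031] -0.062 xrel -41 [566.2  22.2 222.1] 7.8
14.0 [-0.0022, -0.0035, -0.0035] -0.125 xrel -39 [566.5  20.5 221.7] 4.3
17.0 [-0.002, -0.0052, -0.004] -0.187 xrel -37 [566.7  18.7 221.2] 0.7
20.0 [-0.0019, -0.007, -0.0047] -0.248 xrel -35 [566.8  17.  220.6] -2.8
```

View pics/ss23b.png

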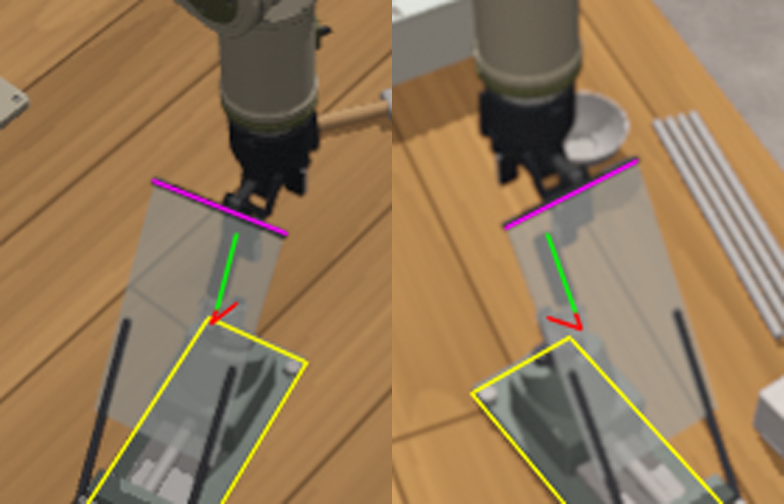

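>>> apply_moves:
  series:
    - [1, [-0.0018, -0.0018, -0.002], -0.062]
    - [1, [-0.0018, -0.003, -0.0025], -0.105]

```text
time: 26.72
tool_pos: [569.6, 22.4, 225.3]
tcp_rot: [179.8, -2.8, 5.5]
ft_force: [7.5, 15.4, 6.8]
finger_gap: 85.4
```

```bash
python3 push2.py 14; python3 - <<'E'
from push2 import *
N=pose(14)[2];print('N',N)
E
```

```text
T 26.725 [569.6  22.4 225.3] 5.5 F [ 7.5 15.4  6.8]
theta~ 13.0 err [-3.2 -1.3 -3.5] Ft 8.9 Fa 9.2 FN 8.9
14.0 [-0.0031, -0.0019, -0.0036] -0.021 xrel -39 [566.5  20.5 221.7] 4.3
N [-0.99722661 -0.07442507 -0.        ]
```

>>> apply_moves:
  series:
    - [1, [0.006, 0.006, 0], 0]
    - [1, [0.014, 0.012, 0.0], 0]
    - [1, [0.018, 0.03, 0.005], 0]
    - [1, [0.015, 0.06, 0.02], 0]
    - [1, [0.01, 0.09, 0.04], 0]

```text
time: 27.35
tool_pos: [579.1, 113.9, 264.9]
tcp_rot: [179.8, -2.7, 5.5]
ft_force: [-0.4, -0.5, 0.0]
finger_gap: 85.3
```

```bash
python3 - <<'E'
from geo import *
s=sense();print(s['time'],s['tool_pos'],s['ft_force'])
p=snap('wrist');draw(p,np.radians(5),np.radians(90),'w24.png',None,1.0)
for nm,c in (('scene',(230,250,330,390)),('side',(310,270,450,400))):
    p=snap(nm);cv2.imwrite('pics/'+nm+'2f.png',cv2.resize(p['color'][c[1]:c[3],c[0]:c[2]],None,fx=3.3,fy=3.3,interpolation=cv2.INTER_CUBIC))
a,b=cv2.imread('pics/scene2f.png'),cv2.imread('pics/side2f.png')
o=np.zeros((max(a.shape[0],b.shape[0]),a.shape[1]+b.shape[1],3),np.uint8);o[:a.shape[0],:a.shape[1]]=a;o[:b.shape[0],a.shape[1]:]=b
cv2.imwrite('pics/ss24.png',o)
for nm,c in (('scene',(230,150,370,330)),('side',(260,150,400,330))):
    p=snap(nm);draw(p,np.radians(5),np.radians(90),nm+'2f.png',c,2.8)
cv2.imwrite('pics/ss24b.png',np.hstack([cv2.imread('pics/scene2f.png'),cv2.imread('pics/side2f.png')]))
E
```

```text
27.35 [579.09005111 113.86583158 264.92018334] [-0.37361866 -0.52196278  0.03895622]
```

View pics/ss24.png

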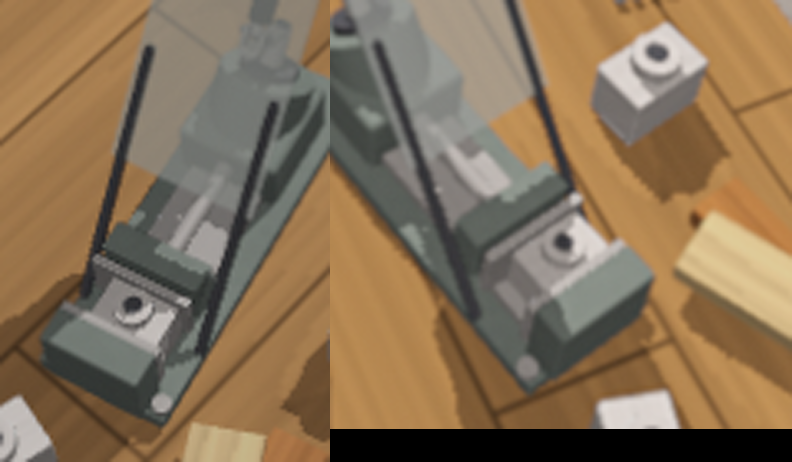

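View pics/ss24b.png

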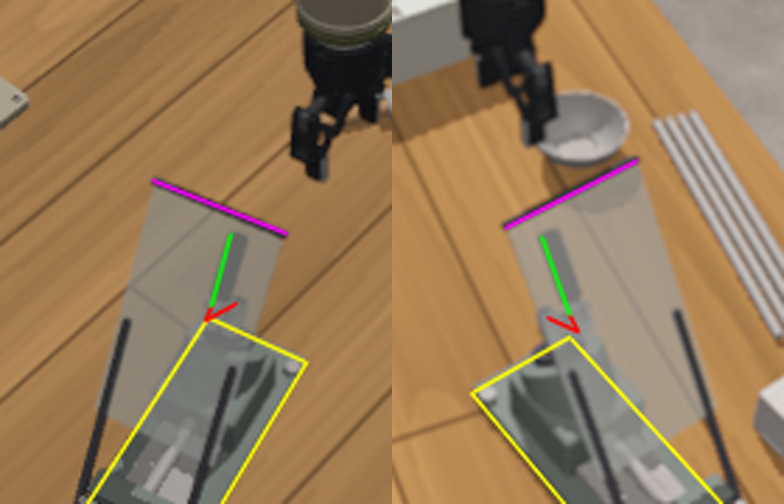

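View pics/w24.png

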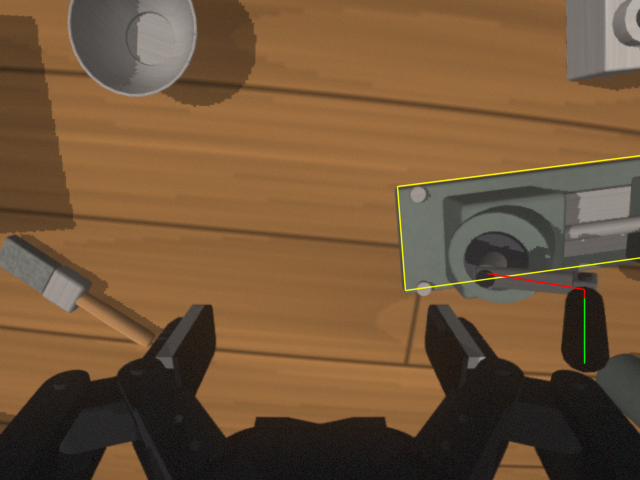

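```bash
python3 - <<'E'
import cv2,numpy as np
L={k:cv2.cvtColor(cv2.imread(f'pics/{k}.png'),cv2.COLOR_BGR2GRAY).astype(np.float32) for k in ('ss17','ss21','ss22','ss24')}
for nm,(x,y,w,h) in {'sc block':(85,280,90,60),'sc jawbody':(110,222,110,40),'sc plate':(95,252,100,36),'si jawbody':(455,165,110,60),'si block':(505,210,100,80),'si plate':(480,190,105,60)}.items():
    t=L['ss24'][y:y+h,x:x+w]
    o=[]
    for k in ('ss17','ss21','ss22'):
        r=cv2.matchTemplate(L[k][y-25:y+h+25,x-25:x+w+25],t,cv2.TM_CCOEFF_NORMED);_,v,_,l=cv2.minMaxLoc(r); o.append((k,l[0]-25,l[1]-25,round(v,2)))
    print(nm,o)
E
```

```text
sc block [('ss17', 5, -7, 0.83), ('ss21', 1, -1, 0.98), ('ss22', 0, 0, 1.0)]
sc jawbody [('ss17', 4, -4, 0.55), ('ss21', 1, 1, 0.7), ('ss22', 1, 1, 0.85)]
sc plate [('ss17', 5, -7, 0.77), ('ss21', 3, 0, 0.9), ('ss22', 0, 0, 0.96)]
si jawbody [('ss17', 1, -13, 0.67), ('ss21', 3, -5, 0.86), ('ss22', 3, -3, 0.91)]
si block [('ss17', -6, -8, 0.83), ('ss21', -1, -1, 0.99), ('ss22', 0, 0, 1.0)]
si plate [('ss17', -5, -7, 0.87), ('ss21', -1, -2, 0.95), ('ss22', 0, 0, 0.96)]
```

```bash
python3 - <<'E'
from geo import *
print(sense()['ft_force'].round(1)); print(hand_in())
E
```

```text
[ 1.6  1.1 -0.3]
the job is handed in; nothing more can be done
None
```

The block is clamped against the fixed jaw and the crank grip is still unfolded. I handed the job in at about 27.5 s with the arm clear of everything; no verdict is reported.

**What I did:**
- I pinched the free end of the folded grip and lifted it along its arc to about 60°. I then pushed it to its stop with the back of the open finger; the push rose to about 8 N there.
- I cranked clockwise with the upright tool. Under the shield I pushed the grip with the side of one open finger, and over the rest of the circle I held the grip between the pads.
- The block stopped moving after about one full turn. From there the tangential force at the grip rose from about 4 N to about 9 N over the last 30°, and I stopped.

**Last checks:**
- **Block and jaw:** In the pictures, the block and the jaw's face plate stopped moving while the jaw body went on about 2.5 mm. By the buffer stiffness that is roughly 30–35 N of clamping, which fits what friction should hold. By the force at the grip it was about 40–45 N before I let go.
- **Grip:** The wrist picture shows it upright.
- **Bystanders:** The bowl and brush looked untouched in the last pictures. I did not measure any bystander again, and the can is only partly visible there.

**What disagreed:**
- My first estimate of the jaw travel, about 33 mm, was too short; it was about 45 mm before the bite. The network places things about 10 mm too far along the vise.
- On the last push step I felt an unexpected outward force of about 9 N on the grip, against its stop. I stopped there.
- The crank turned back a few degrees when I let go.

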